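Empty the circuit-board rack into colour-coded boxes

TASK

First, with all the boards still in the rack, push the loose red box along the mat, without lifting it, until it stands fully inside the white taped outline with its tab towards the gap in the tape. Then slide each circuit board up out of the white slotted rack by its pull bar and stand it fully down in a slot of the box of its own colour, red boards in the red box and blue boards in the blue box. The red box must finish inside the outline, and everything else on the bench is to be left where it is.

Things in the scene. Friction and masses are not known exactly. Their poses are not given: they have to be found in the camera images.
- rack: white plastic slotted board rack, fixed, 216 mm (its x) x 112 mm (its y) x 70 mm high; five upright slots at x = -80, -40, 0, 40, 80 mm, each 8 mm wide, which hold a board by both side edges, thickness along the rack's x. Floor 8 mm thick. Origin: centre of the underside.
- board_red1: red plug-in circuit board standing on edge, 4 mm thick (its x) x 90 mm wide (y) x 110 mm tall (z), about 120 g. Origin: centre of its bottom edge, 8 mm above the table in the rack. A red pull bar, 10 mm thick (x) x 50 mm (y) x 22 mm high, is on the middle of its top edge: its centre is 99 mm above the origin, its top flush with the board's. May be absent (None).
- board_blue1: blue plug-in circuit board standing on edge, 4 mm thick (its x) x 90 mm wide (y) x 110 mm tall (z), about 120 g. Origin: centre of its bottom edge, 8 mm above the table in the rack. A blue pull bar, 10 mm thick (x) x 50 mm (y) x 22 mm high, is on the middle of its top edge: its centre is 99 mm above the origin, its top flush with the board's. May be absent (None).
- board_red2: red plug-in circuit board standing on edge, 4 mm thick (its x) x 90 mm wide (y) x 110 mm tall (z), about 120 g. Origin: centre of its bottom edge, 8 mm above the table in the rack. A red pull bar, 10 mm thick (x) x 50 mm (y) x 22 mm high, is on the middle of its top edge: its centre is 99 mm above the origin, its top flush with the board's. May be absent (None).
- board_blue2: blue plug-in circuit board standing on edge, 4 mm thick (its x) x 90 mm wide (y) x 110 mm tall (z), about 120 g. Origin: centre of its bottom edge, 8 mm above the table in the rack. A blue pull bar, 10 mm thick (x) x 50 mm (y) x 22 mm high, is on the middle of its top edge: its centre is 99 mm above the origin, its top flush with the board's. May be absent (None).
- board_blue3: blue plug-in circuit board standing on edge, 4 mm thick (its x) x 90 mm wide (y) x 110 mm tall (z), about 120 g. Origin: centre of its bottom edge, 8 mm above the table in the rack. A blue pull bar, 10 mm thick (x) x 50 mm (y) x 22 mm high, is on the middle of its top edge: its centre is 99 mm above the origin, its top flush with the board's. May be absent (None).
- red_box: loose red plastic box, about 0.8 kg, slides on the mat, 164 mm (its x) x 112 mm (y), walls 66 mm high, lined with light grey foam blocks 61 mm high that leave three slots for upright boards. Origin: centre of the underside.
- red_tab (a point): centre of the top of the red box's upright tab, 67 mm above the table: the tab is on the middle of the box's -x end wall (the end nearest the robot), 12 mm thick (y), 32 mm long (x), down to the table; it can be pushed or pinched to slide the box. It lies 97 mm from the box's centre.
- red_slot (a point): red box: centre of the middle slot's floor, 6 mm above the table; axes as the box. The slots are at x = -50, 0 and +50 mm from here, each 14 mm wide in x, 98 mm long in y, 55 mm deep. A board goes in with its thickness along x, and then leans up to 10 degrees.
- blue_box: fixed blue plastic box, 164 mm (its x) x 112 mm (y), walls 66 mm high, lined with light grey foam blocks 61 mm high that leave three slots for upright boards. Origin: centre of the underside.
- blue_slot (a point): blue box: centre of the middle slot's floor, 6 mm above the table; axes as the box. The slots are at x = -50, 0 and +50 mm from here, each 14 mm wide in x, 98 mm long in y, 55 mm deep. A board goes in with its thickness along x, and then leans up to 10 degrees.
- outline: rectangle of white tape on the mat, 204 mm (its x) x 152 mm (y) inside the tape, with a 68 mm gap in the middle of its -x (near) side for the red box's tab. Origin: centre of the rectangle, on the mat. The red box (without its tab) is inside when the origins agree to about 20 mm and the axes agree to about 14 degrees.
- spool: bystander: solder spool, 60 mm across, 55 mm high, standing loose; origin: centre of the underside
- flux: bystander: amber bottle, 44 mm across, 110 mm high, standing loose; origin: centre of the underside
- driver: bystander: screwdriver with a yellow handle, lying loose; origin: near its middle
- paste: bystander: jar with green lid, 60 mm across, 45 mm high, loose; origin: centre of the underside
- mug: bystander: white mug, 80 mm across, 90 mm high, loose; origin: centre of the underside
Things that resemble listed ones, but are neither listed nor needed, are in the scene too. What is shaped like the board_red1 but green or yellow is not meant.

How it is judged:
By the outcome, as a careful person would: the job done as asked, in the order asked, and still so for the second after the job is handed in, with the robot touching nothing.
Of board_red1, board_blue1, board_red2, board_blue2, board_blue3 only 3 to 4 are there at a start; the rules pass over those that are not, and their reading is None.
At some moment in a run one of red_box may be knocked a few centimetres aside while the robot is not near it.
It also fails if it takes over 210 s, if anything falls off the work surface, if the arm or the gripper's body presses on something with over 40 N, if the wrist force passes 120 N, or if a joint passes its speed limit or range.

ROBOT

A 6-joint arm with a two-finger parallel gripper is mounted at the origin on the work surface. World frame = base frame: x ahead of the robot, y to its left, z up, the work surface at z = 0. Lengths are in m, angles in rad, forces in N, time in s.
With the tool pointing down it reaches from about 0.275 to 0.85 m from the base axis. Payload 5.2 kg.
Tool frame: the origin (TCP) lies at the very end of the fingers, on their centre line; the grasp point (between the pads) lies 19 mm behind it (r.grasp_offset is the distance from the TCP to the grasp point, in m); y points along the fingers, z is the direction in which the jaws open and shut, and the axes are right-handed (so a half turn about y gives the same grasp; the last joint's range is limited). The gripper opens to 85 mm and grips with 20 to 120 N. Pads are 22 mm wide; open, the fingers measure 114 mm over their backs; the gripper's body (76 mm by 85 mm) begins 54 mm behind the grasp point. The pads swing forward as they close: fully open they stand 13 mm farther back than shut.
Start: joints at [1.084, 0.259, 1.535, -0, 1.348, -0.203], TCP at [0.154, 0.528, 0.231] pointing down, gripper open.
Joint ranges: [-3.14, 3.14], [-0.91, 2.08], [0.19, 2.58], [-1.22, 4.36], [0.22, 2.71], [-3.12, 3.12]. Speed limits (rad/s): [2.57, 2.57, 3.14, 3.14, 3.14, 3.14].

INTERFACE

Orientations are given as [roll, pitch, yaw] about the fixed x, y, z axes, in that order (R = Rz(yaw) Ry(pitch) Rx(roll)).
In Python, from plant import r gives the robot as it stands.
- The arm moves only by the shell command python3 -m jog 'ROWS'. ROWS is JSON, a list of rows, each a list of 7 numbers: the shift along the world's x, y, z each as a share of 100 mm, from -1 to 1, then the turn, a rotation vector about the world's x, y, z each as a share of pi/2 rad, from -1 to 1, then the gripper command: -1 is fully open, 1 is shut, values between are in proportion. In form: [[dx, dy, dz, ax, ay, az, fingers], ...]. A call has 1 to 5 rows; each row is the pose to reach, as a shift and turn from the pose commanded when the call began; what a row does not reach only later rows make up. A row lasts 1/10 s, in which the tool goes at most 50 mm and 8.59 degrees, less where a joint would pass 70% of its speed; a pose out of reach is approached as far as the arm can. A call with a number of a shift or a turn outside -1 to 1 is refused whole. A call with a gripper value outside its range is refused whole. The fingers move at their own pace and stop on an object; the grip force is fixed at half the most. Time passes only in rows, so rows that repeat a pose let the fingers close. It gives the time, the measured TCP pose, the force and the opening at its end, in the units of the state.
- r.read_state(): the state, without advancing time (a new reading comes with each control period).
- r.get_image(name): name is "side" or "top"; returns the picture (400x640x3 uint8, blue, green, red); there is no depth.
- r.camera_model(name): a dict with "fov_y" (degrees; the focal length in pixels is half the picture's height over the tangent of half this angle, whatever the lens; pixels are square), "cx", "cy" (the principal point, pixels), "T" (4x4, takes a point from camera to world coordinates). Camera axes: x right, y down, z forward; pixel columns grow to the right and rows downward; lengths in m; the calibration is good to about 2 mm. A picture is of the moment at which its call begins. camera_model takes no time and is no camera call.
- r.hand_in(): hands the job in, once; it reports no verdict.
Trained networks look in the newest picture that a camera, given by its name, has taken for a name from the list of things; names that differ only in an ending like _2 or _b are one class to them, and where a whole thing is asked for, a point or a joint stands for the part that bears it (a point fixed in the world has none). Each returns a list of dicts, best first, with "p" (0 to 1); they miss things now and then, are a little off and sometimes report something else, mostly with a low value. They report only what shows in the picture. A call takes as long as a camera call. They do not tell look-alikes from the thing itself.
- r.cut_out(camera, label): "region" (400x640 bool, what is visible of it) and "position" ([column, row] in pixels, amid what is visible of it).
- r.spot_point(camera, label): "position" ([column, row] in pixels: a listed point, or the origin of a listed thing).
The state is a dict: "time_s": time; "joint_pos": joint angles; "dq": joint speeds; "joint_torque": joint torques, N m; "tcp_pos": TCP position; "tool_rot": TCP orientation; "ft_force": force on the tool from outside, world axes, zero at the start; "moment": the same for the moment, N m; "width": finger opening in m.
Only numpy, scipy, OpenCV 4.12 (cv2) and the standard library are available. Lean on these libraries where they do the work, as an engineer would, in place of code of your own. Each camera call takes 0.05 s, during which the arm holds its last target.

## Working session

There is one attempt and no reset: what is moved stays moved. The work goes in short steps, Python scripts to look and compute and a shell command to move; the robot and the scene stay as the last step left them, time stands still between calls to the robot, and variables do not carry over. Pictures are saved under pics/ and viewed, and the job is handed in when it is done.

```bash
ls; mkdir -p pics; cat > h.py <<'E'
import numpy as np, cv2
from plant import r
def shot(n,f):
    im=r.get_image(n); cv2.imwrite('pics/'+f+'.png',im); return im
def ray(cam,px):
    m=r.camera_model(cam); f=200/np.tan(np.radians(m['fov_y'])/2)
    T=np.array(m['T']); d=T[:3,:3]@np.array([(px[0]-m['cx'])/f,(px[1]-m['cy'])/f,1]); return T[:3,3],d
def at(cam,px,z):
    o,d=ray(cam,px); return o+d*(z-o[2])/d[2]
def proj(cam,p):
    m=r.camera_model(cam); f=200/np.tan(np.radians(m['fov_y'])/2)
    T=np.array(m['T']); q=T[:3,:3].T@(np.array(p)-T[:3,3]); return np.array([m['cx']+f*q[0]/q[2],m['cy']+f*q[1]/q[2]])
E
python3 - <<'E'
from h import *
shot('top','t0');shot('side','s0')
for c in('top','side'):
    m=r.camera_model(c);print(c,m)
s=r.read_state();print(s)
E
```

```text
pics
top {'fov_y': 50.351643692737795, 'cx': 315.1164509299128, 'cy': 194.994470743642, 'T': array([[-0.02007637, -0.98957557,  0.14260828,  0.36914108],
       [-0.99970813,  0.02178649,  0.01044023,  0.03056763],
       [-0.01343833, -0.14235705, -0.98972414,  1.19555396],
       [ 0.        ,  0.        ,  0.        ,  1.        ]])}
side {'fov_y': 44.222809967245794, 'cx': 315.541064983934, 'cy': 205.34763375781606, 'T': array([[-9.93715391e-01, -6.77797386e-02,  8.90821509e-02,
         4.48286299e-01],
       [-1.11936172e-01,  6.00816518e-01, -7.91511090e-01,
         9.96401172e-01],
       [ 1.26387002e-04, -7.96508266e-01, -6.04627626e-01,
         8.16312134e-01],
       [ 0.00000000e+00,  0.00000000e+00,  0.00000000e+00,
         1.00000000e+00]])}
{'time_s': 0.1, 'joint_pos': array([ 1.08419280e+00,  2.59261282e-01,  1.53599648e+00, -3.33283067e-05,
        1.34798661e+00, -2.02804415e-01]), 'dq': array([-3.63485960e-05,  1.76744013e-04, -4.50330018e-03, -8.51789654e-04,
       -6.79105054e-04, -6.85074167e-04]), 'joint_torque': array([ 2.03152711e-03, -4.46967244e+01, -2.91249686e+01, -3.54847407e-04,
        6.17294558e-03, -2.99960675e-06]), 'tcp_pos': array([0.15376346, 0.52756659, 0.23055341]), 'tool_rot': array([-1.57242074e+00,  3.00857033e-04, -2.83791969e-01]), 'ft_force': array([-0.16108864, -0.27210965, -0.00397102]), 'moment': array([-0.04669214, -0.00607179,  0.0208753 ]), 'width': 0.08555724774240014}
```

View pics/t0.png

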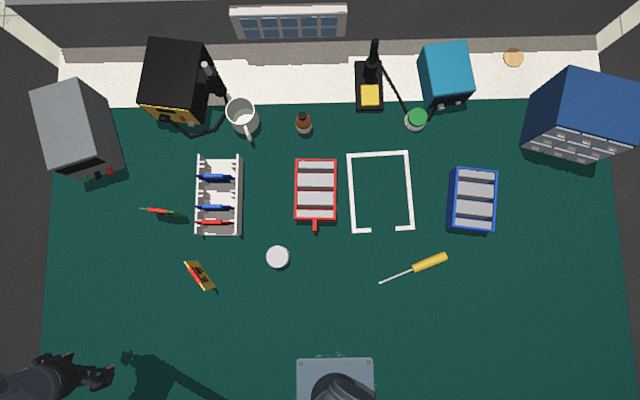

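View pics/s0.png

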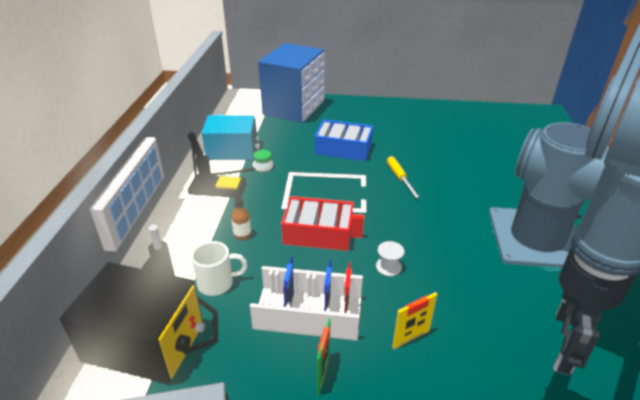

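```bash
python3 - <<'E'
from h import *
for c in('top','side'):
  for l,z in [('red_box',0),('red_tab',.067),('red_slot',.006),('outline',0),('blue_slot',.006),('blue_box',0),('rack',0),('board_red1',.008),('board_blue1',.008),('flux',0),('mug',0),('spool',0),('driver',0),('paste',0)]:
    for d in r.spot_point(c,l): print(c,l,round(d['p'],2),np.round(d['position']),np.round(at(c,d['position'],z),3))
E
```

```text
top red_box 0.56 [316. 193.] [0.548 0.04  0.   ]
top red_box 0.31 [246. 119.] [0.769 0.241 0.   ]
top red_tab 0.69 [315. 224.] [0.454 0.043 0.067]
top red_slot 0.9 [318. 191.] [0.551 0.035 0.006]
top red_slot 0.63 [415. 120.] [ 0.752 -0.249  0.006]
top blue_slot 0.61 [465. 196.] [ 0.527 -0.378  0.006]
top blue_slot 0.52 [305. 129.] [0.735 0.068 0.006]
top blue_box 0.68 [469. 197.] [ 0.525 -0.391  0.   ]
top blue_box 0.6 [301. 126.] [0.746 0.08  0.   ]
top rack 0.81 [222. 195.] [0.547 0.308 0.   ]
top board_red1 0.75 [220. 226.] [0.459 0.31  0.008]
top board_red1 0.67 [205. 274.] [0.326 0.35  0.008]
top board_red1 0.61 [173. 213.] [0.498 0.444 0.008]
top board_blue1 0.66 [224. 180.] [0.589 0.302 0.008]
top board_blue1 0.47 [222. 213.] [0.496 0.306 0.008]
top flux 0.58 [305. 128.] [0.739 0.068 0.   ]
top mug 0.6 [246. 119.] [0.771 0.24  0.   ]
top spool 0.64 [278. 258.] [0.368 0.151 0.   ]
top spool 0.53 [316. 190.] [0.555 0.04  0.   ]
top spool 0.23 [220. 195.] [0.546 0.314 0.   ]
top driver 0.84 [411. 267.] [ 0.334 -0.218  0.   ]
top paste 0.59 [413. 123.] [ 0.745 -0.244  0.   ]
top 
[... 455 characters left out ...]
 0.38 [264. 166.] [ 0.747 -0.253  0.   ]
side board_red1 0.92 [324. 376.] [0.494 0.46  0.008]
side board_red1 0.68 [411. 337.] [0.327 0.35  0.008]
side board_red1 0.56 [346. 314.] [0.461 0.307 0.008]
side board_blue1 0.87 [286. 311.] [0.587 0.313 0.008]
side board_blue1 0.78 [328. 311.] [0.501 0.304 0.008]
side flux 0.58 [242. 235.] [0.739 0.073 0.   ]
side mug 0.8 [212. 283.] [0.768 0.245 0.   ]
side spool 0.55 [387. 265.] [0.374 0.139 0.   ]
side driver 0.57 [402. 184.] [ 0.33  -0.203  0.   ]
side driver 0.51 [211. 285.] [0.769 0.25  0.   ]
side driver 0.37 [326. 310.] [0.504 0.293 0.   ]
side driver 0.23 [344. 151.] [ 0.511 -0.372  0.   ]
side paste 0.73 [262. 164.] [ 0.755 -0.265  0.   ]
```

```bash
cat >> h.py <<'E'
def reg(cam,l,near):
    best=None
    for d in r.cut_out(cam,l):
        if np.hypot(*(np.array(d['position'])-near))<40 and (best is None or d['p']>best['p']): best=d
    return best
def hullfit(cam,mask,z):
    ys,xs=np.nonzero(mask); c=cv2.convexHull(np.stack([xs,ys],1).astype(np.int32))[:,0]
    P=np.array([at(cam,p,z)[:2] for p in c])*1000
    return cv2.minAreaRect(P.astype(np.float32))
E
python3 - <<'E'
from h import *
im=cv2.imread('pics/t0.png'); 
cv2.imwrite('pics/z0.png',cv2.resize(im[135:250,180:510],(792,276),interpolation=cv2.INTER_CUBIC))
sm=cv2.imread('pics/s0.png'); cv2.imwrite('pics/z1.png',cv2.resize(sm[180:350,230:450],(792,600),interpolation=cv2.INTER_CUBIC))
for c in('top','side'):
  d=r.cut_out(c,'red_box')
  for e in d: print(c,e['p'],e['position'],e['region'].sum())
  d=r.cut_out(c,'outline')
  for e in d: print(c,'o',e['p'],e['position'],e['region'].sum())
# outline white
b,g,rr=[im[...,i].astype(int) for i in range(3)]
w=(im.min(2)>130)
w2=np.zeros_like(w); w2[140:240,342:420]=w[140:240,342:420]
print(hullfit('top',w2,0))
ys,xs=np.nonzero(w2);print(xs.min(),xs.max(),ys.min(),ys.max())
red=(rr>120)&(g<80)&(b<80); m=np.zeros_like(red); m[150:240,285:345]=red[150:240,285:345]
np.save('m.npy',m)
n,lab,st,ce=cv2.connectedComponentsWithStats(m.astype(np.uint8)); print(st)
E
```

```text
top 0.64 [315.8, 191.0] 2698
top o 0.6 [351.8, 186.6] 1045
side 0.68 [318.8, 227.7] 3565
side o 0.75 [316.9, 174.8] 435
side o 0.53 [212.0, 267.8] 2044
((549.7901000976562, -140.42144775390625), (230.36061096191406, 178.161376953125), 2.251300811767578)
346 414 150 233
[[     0      0    640    400 255569]
 [   295    159      1      1      1]
 [   296    159     38      7     69]
 [   335    159      1      1      1]
 [   294    161     43     70    277]
 [   295    168      3     35     51]
 [   301    172      1      1      1]
 [   303    172      4      1      4]
 [   299    190      6      1      6]
 [   314    190      1      1      1]
 [   296    204      1      5      5]
 [   299    208      2      1      2]
 [   294    210      2      7     13]]
```

View pics/z0.png

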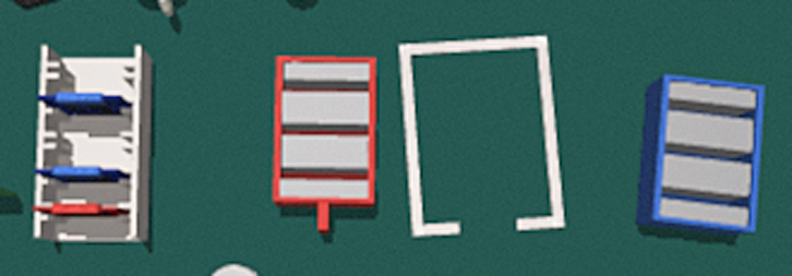

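View pics/z1.png

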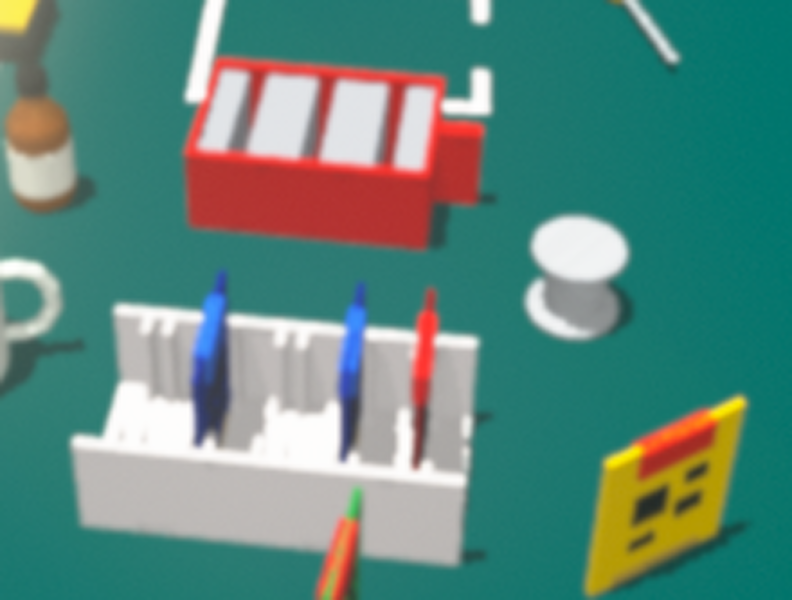

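```bash
cat >> h.py <<'E'
from scipy.optimize import minimize
def boxpts(cx,cy,cz0,cz1,lx,ly): return np.array([[cx+a*lx/2,cy+b*ly/2,z] for a in(-1,1) for b in(-1,1) for z in(cz0,cz1)])
RED=[boxpts(0,0,0,.066,.164,.112),boxpts(-.097,0,0,.067,.032,.012)]
BLUE=[boxpts(0,0,0,.066,.164,.112)]
RACK=[boxpts(0,0,0,.07,.216,.112)]
def sil(cam,parts,p,S=4):
    c,s=np.cos(p[2]),np.sin(p[2]); m=np.zeros((400,640),np.uint8)
    for P in parts:
        W=np.stack([p[0]+c*P[:,0]-s*P[:,1],p[1]+s*P[:,0]+c*P[:,1],P[:,2]],1)
        q=np.array([proj(cam,w) for w in W]).astype(np.float32)
        cv2.fillPoly(m,[np.round(cv2.convexHull(q)*16).astype(np.int32)],255,cv2.LINE_AA,4)
    return m/255.
def fit(masks,parts,p0):
    # masks: dict cam->bool (hull-filled)
    bl={c:cv2.GaussianBlur(np.asarray(m,np.float32),(0,0),1.0) for c,m in masks.items()}
    def cost(u):
        p=[u[0]/1000,u[1]/1000,np.radians(u[2])]
        return sum(np.abs(cv2.GaussianBlur(sil(c,parts,p).astype(np.float32),(0,0),1.0)-bl[c]).sum() for c in bl)
    u0=np.array([p0[0]*1000,p0[1]*1000,np.degrees(p0[2])])
    best=None
    for k in range(2):
        s=minimize(cost,u0,method='Nelder-Mead',options=dict(initial_simplex=[u0,u0+[12,0,0],u0+[0,12,0],u0+[0,0,8]],maxiter=150)); u0=s.x
    return s.x,s.fun
E
python3 - <<'E'
from h import *
import time
for l,parts,n,p0 in [('red_box',RED,{'top':(316,192),'side':(319,228)},(.55,.04,0)),('blue_box',BLUE,{'top':(469,197),'side':(344,140)},(.525,-.38,0)),('rack',RACK,{'top':(220,195),'side':(306,305)},(.547,.305,0))]:
  ms={}
  for c in n:
    d=reg(c,l,n[c]); m=d['region']
    if l=='rack':
      ys,xs=np.nonzero(m); mm=np.zeros((400,640),np.uint8); cv2.fillPoly(mm,[cv2.convexHull(np.stack([xs,ys],1).astype(np.int32))],1); m=mm
    ms[c]=m
    print(l,c,fit({c:m},parts,p0))
  print(l,'both',fit(ms,parts,p0))
  for c in ms: np.save(f'{l}_{c}.npy',ms[c])
E
```

```text
Traceback (most recent call last):
  File "h.py", line 43, in fit
    s=minimize(cost,u0,method='Nelder-Mead',options=dict(initial_simplex=[u0,u0+[12,0,0],u0+[0,12,0],u0+[0,0,8]],maxiter=150)); u0=s.x
  File "h.py", line 39, in cost
    return sum(np.abs(cv2.GaussianBlur(sil(c,parts,p).astype(np.float32),(0,0),1.0)-bl[c]).sum() for c in bl)
  File "h.py", line 39, in <genexpr>
    return sum(np.abs(cv2.GaussianBlur(sil(c,parts,p).astype(np.float32),(0,0),1.0)-bl[c]).sum() for c in bl)
                                       ~~~^^^^^^^^^^^
  File "h.py", line 31, in sil
    q=np.array([proj(cam,w) for w in W]).astype(np.float32)
                ~~~~^^^^^^^
  File "h.py", line 11, in proj
    m=r.camera_model(cam); f=200/np.tan(np.radians(m['fov_y'])/2)
ValueError: time passes only in moves, steps and waits
```

```bash
python3 - <<'E'
s=open('h.py').read()
s=s.replace("r.camera_model(cam)","CM[cam]").replace("def shot","CM={c:r.camera_model(c) for c in('top','side')}\ndef shot",1)
open('h.py','w').write(s)
E
cat > meas.py <<'E'
from h import *
import sys
L={'red':('red_box',RED),'blue':('blue_box',BLUE),'rack':('rack',RACK)}
def meas(k,p0,new=True):
  l,parts=L[k]; ms={}; out={}
  for c in('top','side'):
    d=reg(c,l,proj(c,[p0[0],p0[1],.04]))
    if d is None: print(c,'none'); continue
    m=d['region']
    if l=='rack':
      ys,xs=np.nonzero(m); mm=np.zeros((400,640),np.uint8); cv2.fillPoly(mm,[cv2.convexHull(np.stack([xs,ys],1).astype(np.int32))],1); m=mm
    ms[c]=m; x,f=fit({c:m},parts,p0); print(k,c,np.round(x,1),round(float(f)),m.sum())
  if len(ms)==2: x,f=fit(ms,parts,p0); print(k,'both',np.round(x,1),round(float(f)))
  return x
E
python3 - <<'E'
from meas import *
meas('red',(.55,.04,0));meas('blue',(.525,-.38,0));meas('rack',(.547,.305,0))
print(r.read_state()['time_s'])
E
```

```text
red top [552.1  40.7  -2. ] 107 2698
red side [550.6  41.5  -0.7] 146 3565
red both [550.3  40.7  -2.5] 265
blue top [ 517.  -383.9   -8.9] 163 3064
blue side [ 514.6 -385.9   -5.6] 69 1952
blue both [ 515.1 -384.8   -6.7] 246
rack top [543.  306.2  -0.8] 80 3916
rack side [542.3 306.1  -1.3] 150 6829
rack both [542.3 306.1  -1.2] 257
2.05
```

```bash
for i in 1; do python3 -m jog '[[0.3,-0.5,0,0,0,0.05,-1],[0.6,-1,0,0,0,0.1,-1],[0.6,-1,0,0,0,0.158,-1]]'; python3 -m jog '[[0.3,-0.5,0,0,0,0,-1],[0.6,-1,0,0,0,0,-1]]'; python3 -m jog '[[0.3,-0.5,0,0,0,0,-1],[0.6,-1,0,0,0,0,-1]]';  python3 -m jog '[[0.3,-0.5,0,0,0,0,-1],[0.6,-1,0,0,0,0,-1]]';python3 -m jog '[[0.3,-0.45,0,0,0,0,-1],[0.58,-0.84,0,0,0,0,-1],[0.58,-0.84,0,0,0,0,-1]]'; done
```

```text
time_s: 2.35
tcp_pos: [0.215, 0.4251, 0.2312]
tool_rot: [-1.573, -0.0, -0.033]
ft_force: [-0.5, 0.8, 1.1]
width: 0.0851
time_s: 2.55
tcp_pos: [0.2658, 0.3412, 0.2314]
tool_rot: [-1.57, -0.001, -0.033]
ft_force: [0.8, -1.0, 0.0]
width: 0.0857
time_s: 2.75
tcp_pos: [0.3175, 0.2549, 0.2316]
tool_rot: [-1.57, -0.001, -0.035]
ft_force: [2.2, 0.9, -0.1]
width: 0.0855
time_s: 2.95
tcp_pos: [0.369, 0.169, 0.2317]
tool_rot: [-1.57, -0.001, -0.035]
ft_force: [1.0, 0.6, 0.1]
width: 0.0853
time_s: 3.25
tcp_pos: [0.4297, 0.082, 0.2315]
tool_rot: [-1.573, -0.003, -0.042]
ft_force: [-0.8, 0.6, 1.1]
width: 0.0854
```

```bash
python3 -m jog '[[0.22,-0.38,-0.4,0,0,0,-1],[0.22,-0.38,-0.8,0,0,0,-1],[0.22,-0.38,-1,0,0,0,-1],[0.22,-0.38,-1,0,0,0,-1]]'; python3 - <<'E'
from h import *
shot('top','t1');shot('side','s1')
E
```

```text
time_s: 3.65
tcp_pos: [0.4457, 0.0492, 0.1285]
tool_rot: [-1.57, 0.007, -0.036]
ft_force: [-0.4, 0.8, -0.2]
width: 0.0849
```

View pics/s1.png

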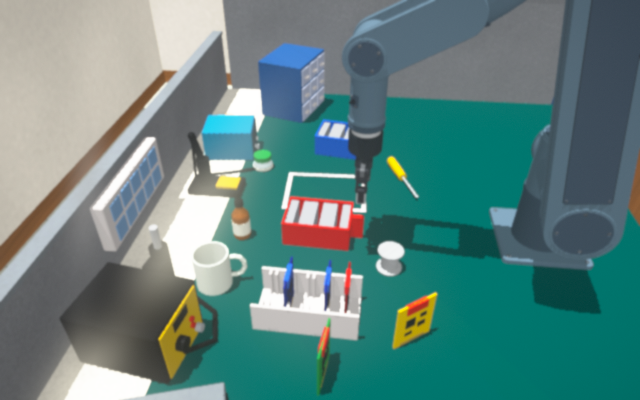

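```bash
python3 -m jog '[[0.06,-0.05,0,0,0,0,-1],[0.06,-0.05,-0.3,0,0,0,-1],[0.06,-0.05,-0.7,0,0,0,-1],[0.06,-0.05,-0.98,0,0,0,-1],[0.06,-0.05,-0.98,0,0,0,-1]]'; python3 - <<'E'
from h import *
shot('top','t2');im=shot('side','s2');cv2.imwrite('pics/z2.png',cv2.resize(im[130:270,270:450],(720,560),interpolation=cv2.INTER_CUBIC))
E
```

```text
time_s: 4.25
tcp_pos: [0.4532, 0.044, 0.0318]
tool_rot: [-1.57, 0.004, -0.035]
ft_force: [-0.3, -1.0, 0.1]
width: 0.0851
```

View pics/z2.png

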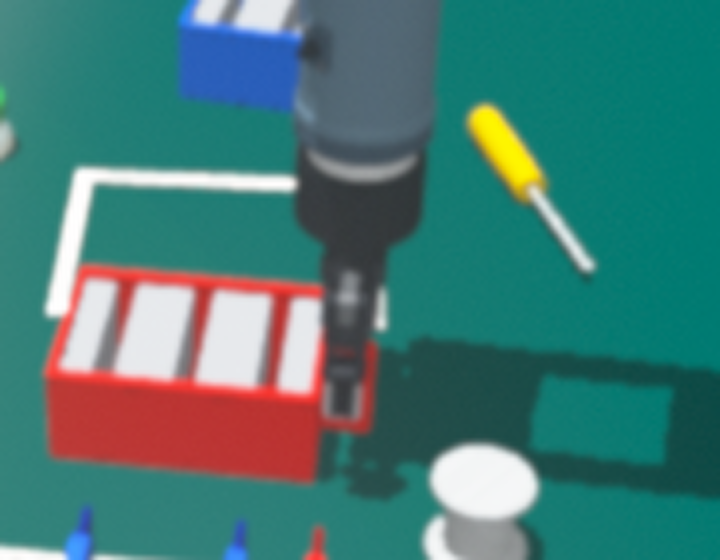

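View pics/t2.png

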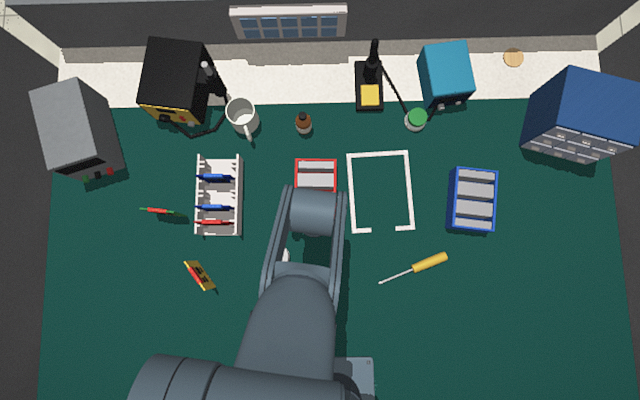

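```bash
python3 -m jog '[[0,0,0,0,0,0,1],[0,0,0,0,0,0,1],[0,0,0,0,0,0,1],[0,0,0,0,0,0,1],[0,0,0,0,0,0,1]]';python3 -m jog '[[0,0,0,0,0,0,1],[0,0,0,0,0,0,1],[0,0,0,0,0,0,1]]'
```

```text
time_s: 4.85
tcp_pos: [0.4545, 0.0439, 0.0337]
tool_rot: [-1.571, -0.001, -0.036]
ft_force: [-1.1, 3.8, 3.6]
width: 0.0123
time_s: 5.15
tcp_pos: [0.4545, 0.044, 0.0339]
tool_rot: [-1.571, -0.001, -0.035]
ft_force: [-1.9, 2.1, 6.0]
width: 0.0111
```

```bash
python3 -m jog '[[0,-0.05,0,0,0,0.005,1],[0,-0.15,0,0,0,0.01,1],[0,-0.25,0,0,0,0.015,1],[0,-0.35,0,0,0,0.02,1],[0,-0.45,0,0,0,0.025,1]]';python3 -m jog '[[0,-0.1,0,0,0,0.005,1],[0,-0.2,0,0,0,0.01,1],[0,-0.3,0,0,0,0.015,1],[0,-0.4,0,0,0,0.02,1],[0,-0.5,0,0,0,0.025,1]]'; python3 - <<'E'
from h import *
im=shot('side','s3');cv2.imwrite('pics/z3.png',cv2.resize(im[110:270,240:450],(735,560),interpolation=cv2.INTER_CUBIC))
E
```

```text
time_s: 5.65
tcp_pos: [0.4544, 0.0003, 0.0339]
tool_rot: [-1.569, -0.0, 0.006]
ft_force: [-0.5, 10.7, 7.6]
width: 0.0111
time_s: 6.15
tcp_pos: [0.4542, -0.0495, 0.0339]
tool_rot: [-1.568, -0.0, 0.045]
ft_force: [-0.1, 11.5, 8.5]
width: 0.0114
```

View pics/z3.png

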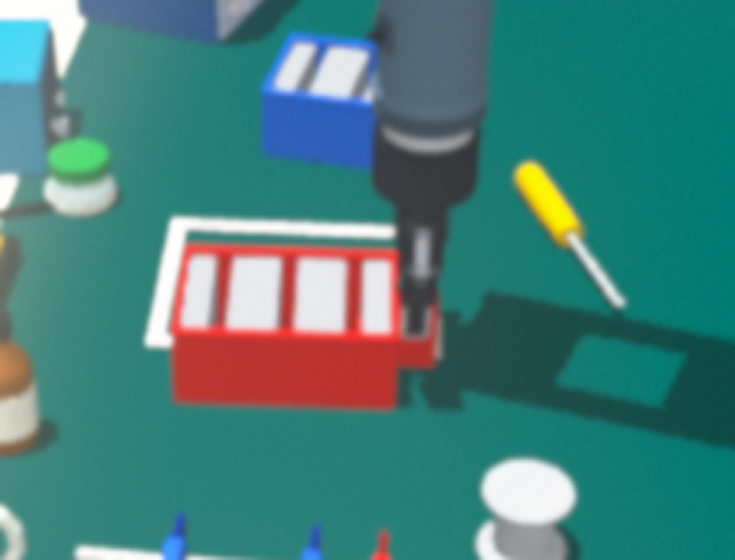

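The box follows with the gripper; the rest is 95 mm.

```bash
python3 -m jog '[[0,-0.1,0,0,0,0,1],[0,-0.2,0,0,0,0,1],[0,-0.3,0,0,0,0,1],[0,-0.4,0,0,0,0,1],[0,-0.5,0,0,0,0,1]]';python3 -m jog '[[0,-0.1,0,0,0,0,1],[0,-0.2,0,0,0,0,1],[0,-0.3,0,0,0,0,1],[0,-0.4,0,0,0,0,1],[0,-0.45,0,0,0,0,1]]';python3 -m jog '[[0,0,0,0,0,0,1],[0,0,0,0,0,0,-0.5],[0,0,0,0,0,0,-1],[0,0,0,0,0,0,-1],[0,0,0,0,0,0,-1]]'
```

```text
time_s: 6.7
tcp_pos: [0.4542, -0.0992, 0.0339]
tool_rot: [-1.568, 0.0, 0.045]
ft_force: [1.3, 12.6, 8.7]
width: 0.0114
time_s: 7.2
tcp_pos: [0.4541, -0.1443, 0.0338]
tool_rot: [-1.568, 0.0, 0.044]
ft_force: [1.0, 16.2, 13.0]
width: 0.0112
time_s: 7.7
tcp_pos: [0.4543, -0.1464, 0.0332]
tool_rot: [-1.571, 0.0, 0.043]
ft_force: [-1.1, 0.0, -0.0]
width: 0.0689
```

```bash
python3 -m jog '[[0,0,0.3,0,0,0,-1],[0,0,0.7,0,0,0,-1],[0,0,1,0,0,0,-1]]';python3 -m jog '[[0,0.3,0.5,0,0,0,-1],[0,0.8,1,0,0,0,-1],[0,1,1,0,0,0,-1]]';python3 -m jog '[[-0.3,0.3,0,0,0,0,-1],[-0.6,0.8,0,0,0,0,-1],[-0.8,1,0,0,0,0,-1]]';python3 - <<'E'
from h import *
s=r.read_state(); print(s['joint_pos'],s['tool_rot'])
im=shot('top','t4');cv2.imwrite('pics/z4.png',cv2.resize(im[135:285,280:510],(782,510),interpolation=cv2.INTER_CUBIC))
from meas import *
meas('red',(.55,-.14,.04))
E
```

```text
time_s: 8.0
tcp_pos: [0.4545, -0.1465, 0.135]
tool_rot: [-1.571, -0.001, 0.043]
ft_force: [0.1, -0.5, 0.7]
width: 0.085
time_s: 8.3
tcp_pos: [0.4554, -0.0464, 0.2365]
tool_rot: [-1.573, -0.004, 0.041]
ft_force: [0.6, 0.4, 0.5]
width: 0.085
time_s: 8.6
tcp_pos: [0.3728, 0.0556, 0.2333]
tool_rot: [-1.57, -0.0, 0.043]
ft_force: [0.6, -0.3, -0.9]
width: 0.0854
[-1.50985213e-01 -6.75025828e-02  1.89753966e+00  7.45153539e-04
  1.31161036e+00 -1.76515396e+00] [-1.57007904e+00 -8.52879719e-05  4.31813937e-02]
red top [ 552.3 -139.7    2.3] 227 2757
side none
```

View pics/z4.png

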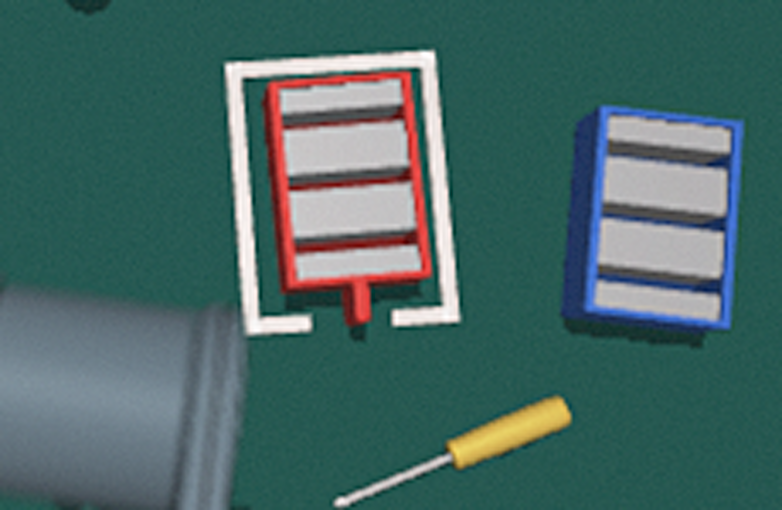

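```bash
python3 - <<'E'
from h import *
for cam,f,x0,y0,w,h in (('top','t0',185,140,70,110),('side','s0',240,250,140,100)):
  im=cv2.imread(f'pics/{f}.png'); S=5
  z=cv2.resize(im[y0:y0+h,x0:x0+w],None,fx=S,fy=S,interpolation=cv2.INTER_CUBIC)
  a=np.radians(-1.2)
  for sx in(-.08,-.04,.04):
    cx,cy=.5424+np.cos(a)*sx,.306+np.sin(a)*sx
    for lx,ly,zz in((.01,.05,.118),(.004,.09,.118)):
      q=[]
      for u,v in((-1,-1),(1,-1),(1,1),(-1,1)):
        X,Y=u*lx/2,v*ly/2
        q.append((proj(cam,[cx+np.cos(a)*X-np.sin(a)*Y,cy+np.sin(a)*X+np.cos(a)*Y,zz])-[x0,y0]+.5)*S)
      cv2.polylines(z,[np.round(np.array(q)).astype(np.int32)],True,(0,255,0) if ly<.06 else (0,255,255),1)
  cv2.imwrite(f'pics/ov_{f}.png',z)
a=cv2.imread('pics/ov_t0.png');b=cv2.imread('pics/ov_s0.png')
c=np.zeros((550,350+440,3),np.uint8);c[:550,:350]=a;b=cv2.resize(b,(440,314));c[:314,350:]=b;cv2.imwrite('pics/ov.png',c)
E
```

```text
(no output)
```

View pics/ov.png

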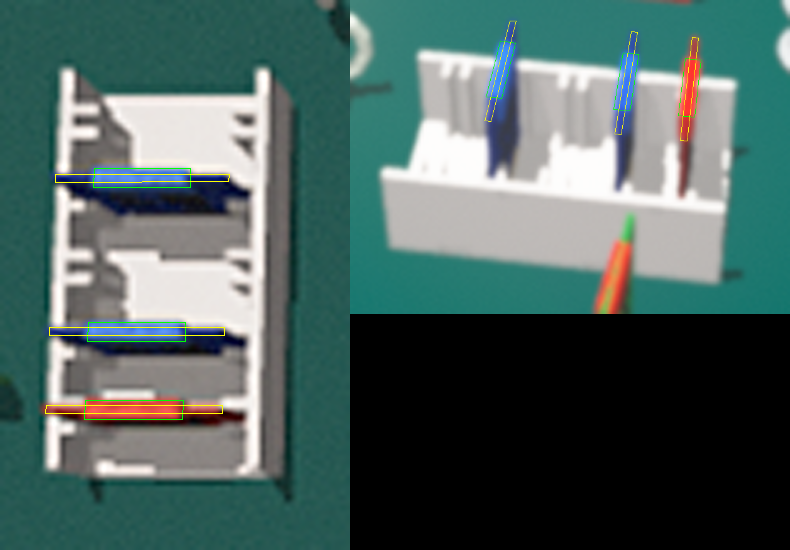

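```bash
python3 -m jog '[[0,0.2,0,0,0,-0.09,0.39],[0,0.4,0,0,0,-0.18,0.39],[0,0.6,0,0,0,-0.27,0.39],[0,0.8,0,0,0,-0.36,0.39],[0,1,0,0,0,-0.45,0.39]]';python3 -m jog '[[0.2,0.2,0,0,0,-0.09,0.39],[0.4,0.4,0,0,0,-0.18,0.39],[0.6,0.6,0,0,0,-0.27,0.39],[0.7,0.8,0,0,0,-0.36,0.39],[0.85,1,0,0,0,-0.45,0.39]]';python3 -m jog '[[0,0.2,0,0,0,-0.09,0.39],[0.03,0.45,0,0,0,-0.14,0.39],[0.03,0.5,0,0,0,-0.14,0.39]]'; python3 -m jog '[[0,0,0,0,0,0,0.39]]'
```

```text
time_s: 9.25
tcp_pos: [0.3756, 0.1537, 0.2332]
tool_rot: [-1.571, -0.001, -0.671]
ft_force: [0.9, 0.1, 0.2]
width: 0.0262
time_s: 9.75
tcp_pos: [0.4611, 0.2538, 0.2327]
tool_rot: [-1.571, -0.0, -1.378]
ft_force: [0.1, -1.4, -0.8]
width: 0.0261
time_s: 10.05
tcp_pos: [0.464, 0.3049, 0.2325]
tool_rot: [-1.571, 0.0, -1.591]
ft_force: [-0.9, -0.3, -0.4]
width: 0.0261
time_s: 10.15
tcp_pos: [0.4631, 0.3036, 0.2326]
tool_rot: [-1.571, -0.001, -1.588]
ft_force: [0.5, 0.1, 0.2]
width: 0.0259
```

```bash
python3 -m jog '[[0,0.04,-0.4,0,0,0,0.39],[0,0.04,-0.8,0,0,0,0.39],[0,0.04,-0.98,0,0,0,0.39],[0,0.04,-0.98,0,0,0,0.39]]';python3 - <<'E'
from h import *
im=shot('side','s5');cv2.imwrite('pics/z5.png',cv2.resize(im[210:350,240:440],(800,560),interpolation=cv2.INTER_CUBIC))
E
```

```text
time_s: 10.55
tcp_pos: [0.4606, 0.3055, 0.1322]
tool_rot: [-1.577, -0.003, -1.591]
ft_force: [-0.5, -0.2, 0.2]
width: 0.0259
```

View pics/z5.png

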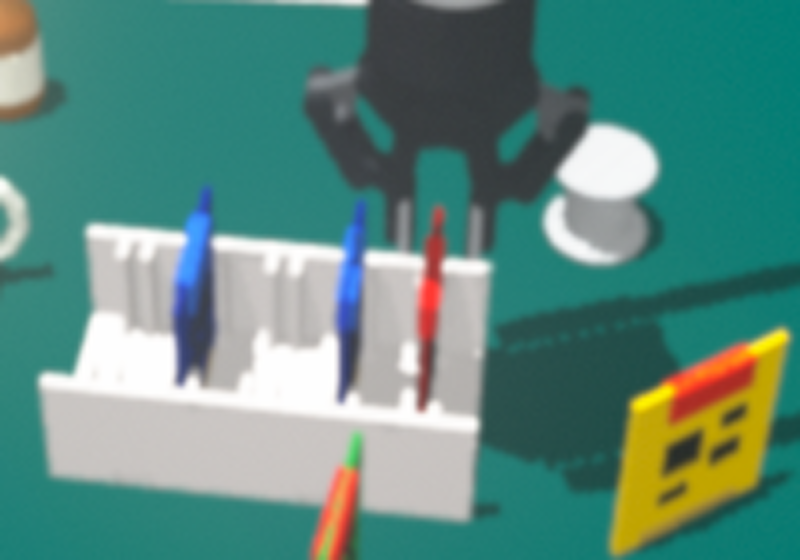

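```bash
python3 -m jog '[[0,0.01,0,0,0,0,0.39],[0,0.01,-0.15,0,0,0,0.39],[0,0.01,-0.3,0,0,0,0.39],[0,0.01,-0.43,0,0,0,0.39],[0,0.01,-0.43,0,0,0,0.39]]';python3 -m jog '[[0,0,0,0,0,0,1],[0,0,0,0,0,0,1],[0,0,0,0,0,0,1],[0,0,0,0,0,0,1],[0,0,0,0,0,0,1]]'
```

```text
time_s: 11.1
tcp_pos: [0.462, 0.3084, 0.0918]
tool_rot: [-1.572, -0.001, -1.591]
ft_force: [-0.4, -0.5, -0.7]
width: 0.026
time_s: 11.6
tcp_pos: [0.4631, 0.3091, 0.0933]
tool_rot: [-1.569, 0.001, -1.591]
ft_force: [-0.0, 1.1, 6.2]
width: 0.0091
```

```bash
python3 -m jog '[[0,0,0.1,0,0,0,1],[0,0,0.3,0,0,0,1],[0,0,0.5,0,0,0,1],[0,0,0.75,0,0,0,1],[0,0,1,0,0,0,1]]';python3 -m jog '[[0,0,0.2,0,0,0,1],[0,0,0.4,0,0,0,1],[0,0,0.4,0,0,0,1]]';python3 - <<'E'
from h import *
shot('side','s6');shot('top','t6')
E
```

```text
time_s: 12.1
tcp_pos: [0.4617, 0.3085, 0.1931]
tool_rot: [-1.572, -0.001, -1.591]
ft_force: [-0.0, 0.1, -1.0]
width: 0.0083
time_s: 12.4
tcp_pos: [0.4635, 0.3093, 0.2354]
tool_rot: [-1.566, 0.002, -1.591]
ft_force: [-0.0, -0.2, -1.3]
width: 0.0092
```

View pics/s6.png

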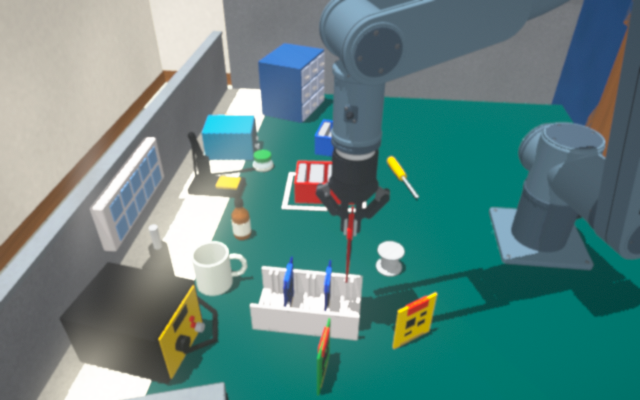

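```bash
python3 - <<'E'
from meas import *
meas('red',(.55,-.14,.04)); meas('blue',(.516,-.385,-.12))
E
```

```text
red top [ 552.2 -138.7    3.3] 173 2808
red side [ 557.2 -148.3    9.9] 1549 1286
red both [ 552.4 -139.4    3.3] 1769
blue top [ 516.1 -384.2   -9.6] 117 3098
blue side [ 533.9 -399.3    6.4] 1430 506
blue both [ 516.8 -385.4   -5.6] 1648
```

View pics/t6.png

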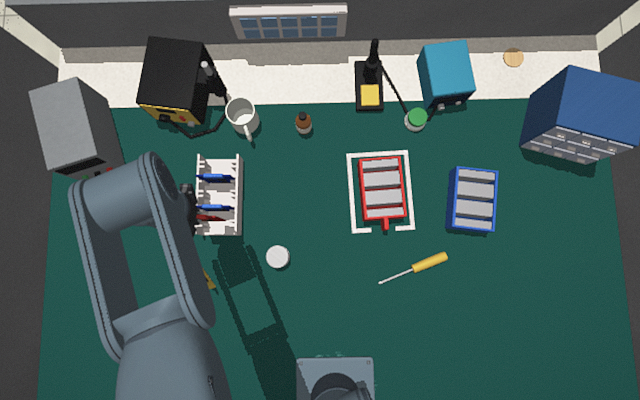

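```bash
cat > ov.py <<'E'
from h import *
def ov(cam,im,poses,x0,y0,w,h,S):
  z=cv2.resize(im[y0:y0+h,x0:x0+w],None,fx=S,fy=S,interpolation=cv2.INTER_CUBIC)
  for (X0,Y0,A) in poses:
    a=np.radians(A);X0/=1000;Y0/=1000
    for cx,lx,ly,zz,col in((-.05,.014,.098,.061,(0,255,0)),(0,.014,.098,.061,(0,255,0)),(.05,.014,.098,.061,(0,255,0)),(0,.164,.112,.066,(0,255,255))):
      q=[]
      for u,v in((-1,-1),(1,-1),(1,1),(-1,1)):
        X,Y=cx+u*lx/2,v*ly/2
        q.append((proj(cam,[X0+np.cos(a)*X-np.sin(a)*Y,Y0+np.sin(a)*X+np.cos(a)*Y,zz])-[x0,y0]+.5)*S)
      cv2.polylines(z,[np.round(np.array(q)).astype(np.int32)],True,col,1)
  return z
E
python3 - <<'E'
from ov import *
im=cv2.imread('pics/t6.png')
cv2.imwrite('pics/o6.png',ov('top',im,[(551.5,-140,2.8),(515.5,-385,-7.5)],340,145,160,95,5))
im=cv2.imread('pics/s0.png')
cv2.imwrite('pics/o6s.png',ov('side',im,[(515.5,-385,-7.5)],305,110,80,60,8))
E
```

```text
(no output)
```

View pics/o6.png

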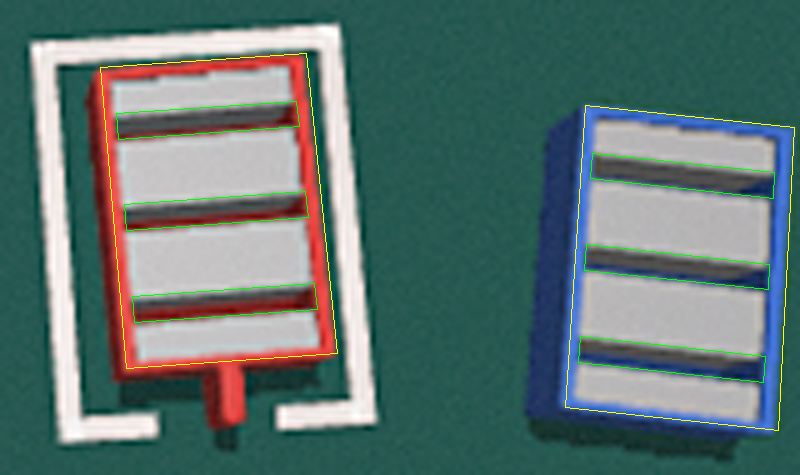

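View pics/o6s.png

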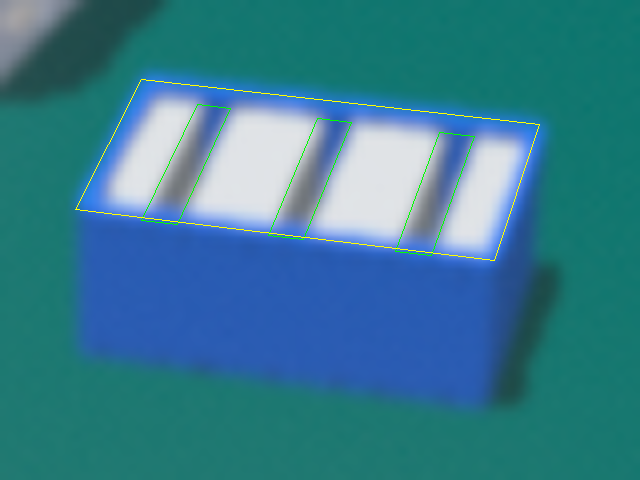

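```bash
python3 -m jog '[[0,-0.15,0,0,0,0,1],[0,-0.4,0,0,0,0,1],[0,-0.7,0,0,0,0,1],[0,-1,0,0,0,0.02,1]]';python3 -m jog '[[0.1,-0.3,0,0,0,0,1],[0.2,-0.6,0,0,0,0,1],[0.3,-0.9,0,0,0,0.01,1],[0.35,-1,0,0,0,0.024,1]]';python3 -m jog '[[0.1,-0.3,0,0,0,0,1],[0.2,-0.6,0,0,0,0,1],[0.3,-0.9,0,0,0,0,1],[0.35,-1,0,0,0,0,1]]';python3 -m jog '[[0.05,-0.3,0,0,0,0,1],[0.1,-0.6,0,0,0,0,1],[0.16,-0.9,0,0,0,0,1],[0.18,-1,0,0,0,0,1]]';python3 -m jog '[[0,-0.25,0,0,0,0,1],[0,-0.48,0,0,0,0,1],[0,-0.48,0,0,0,0,1],[0,-0.48,0,0,0,0,1]]'
```

```text
time_s: 13.1
tcp_pos: [0.4618, 0.2071, 0.2317]
tool_rot: [-1.572, -0.001, -1.558]
ft_force: [0.3, -0.4, -1.4]
width: 0.009
time_s: 13.5
tcp_pos: [0.4975, 0.1053, 0.2318]
tool_rot: [-1.572, -0.001, -1.523]
ft_force: [-0.4, 0.6, -2.0]
width: 0.0088
time_s: 13.9
tcp_pos: [0.5324, 0.0055, 0.2317]
tool_rot: [-1.572, -0.001, -1.524]
ft_force: [-0.2, 0.2, -1.3]
width: 0.0087
time_s: 14.3
tcp_pos: [0.5503, -0.0937, 0.2318]
tool_rot: [-1.572, -0.0, -1.524]
ft_force: [-0.8, 0.1, -1.2]
width: 0.009
time_s: 14.7
tcp_pos: [0.5499, -0.1386, 0.2319]
tool_rot: [-1.572, 0.001, -1.522]
ft_force: [0.5, -0.2, -1.1]
width: 0.0089
```

```bash
python3 -m jog '[[0.01,0,-0.2,0,0,0,1],[0.01,0,-0.45,0,0,0,1],[0.01,0,-0.68,0,0,0,1],[0.01,0,-0.68,0,0,0,1]]';python3 - <<'E'
from h import *
a=shot('top','t7');b=shot('side','s7')
c=np.hstack([cv2.resize(a[130:250,330:450],(400,400),interpolation=3),cv2.resize(b[130:230,270:370],(400,400),interpolation=3)]);cv2.imwrite('pics/z7.png',c)
E
```

```text
time_s: 15.1
tcp_pos: [0.5489, -0.1366, 0.161]
tool_rot: [-1.577, 0.004, -1.52]
ft_force: [-0.5, 0.4, -2.3]
width: 0.0089
```

View pics/z7.png

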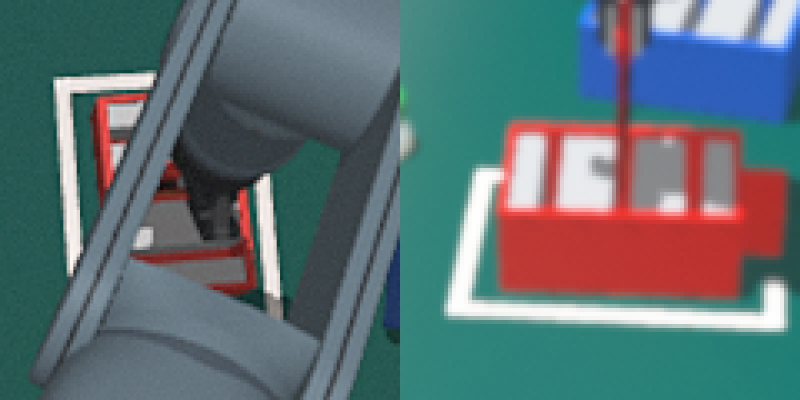

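```bash
python3 -m jog '[[0.01,0,0,0,0,0,1],[0.01,-0.01,-0.06,0,0,0,1],[0.01,-0.01,-0.12,0,0,0,1],[0.01,-0.01,-0.18,0,0,0,1],[0.01,-0.01,-0.24,0,0,0,1]]'
```

```text
time_s: 15.7
tcp_pos: [0.5522, -0.1403, 0.1397]
tool_rot: [-1.571, 0.0, -1.522]
ft_force: [0.2, -0.4, -1.3]
width: 0.009
```

Bottom edge is at 54 mm, inside the slot, with no contact. Going on down.

```bash
python3 -m jog '[[0,0.01,-0.07,0,0,0,1],[0,0.01,-0.14,0,0,0,1],[0,0.01,-0.21,0,0,0,1],[0,0.01,-0.28,0,0,0,1],[0,0.01,-0.35,0,0,0,1]]';python3 -m jog '[[0,0,-0.04,0,0,0,1],[0,0,-0.08,0,0,0,1],[0,0,-0.11,0,0,0,1]]'
```

```text
time_s: 16.2
tcp_pos: [0.5523, -0.1392, 0.1046]
tool_rot: [-1.571, 0.0, -1.522]
ft_force: [-0.6, -0.7, -0.1]
width: 0.0086
time_s: 16.5
tcp_pos: [0.5524, -0.1393, 0.094]
tool_rot: [-1.571, -0.0, -1.522]
ft_force: [-0.2, -0.3, -1.2]
width: 0.0092
```

```bash
python3 -m jog '[[0,0,-0.02,0,0,0,1],[0,0,-0.03,0,0,0,1],[0,0,-0.03,0,0,0,1]]';python3 -m jog '[[0,0,0,0,0,0,0.39],[0,0,0,0,0,0,0.39],[0,0,0,0,0,0,0.39]]';python3 -m jog '[[0,0,0.1,0,0,0,0.39],[0,0,0.4,0,0,0,0.39],[0,0,0.8,0,0,0,0.39],[0,0,1,0,0,0,0.39]]'
```

```text
time_s: 16.8
tcp_pos: [0.5525, -0.1393, 0.0915]
tool_rot: [-1.57, -0.0, -1.522]
ft_force: [1.1, 0.2, -0.9]
width: 0.0087
time_s: 17.1
tcp_pos: [0.5525, -0.1394, 0.0916]
tool_rot: [-1.57, -0.0, -1.522]
ft_force: [0.1, 0.6, 0.7]
width: 0.0263
time_s: 17.5
tcp_pos: [0.5537, -0.1398, 0.1955]
tool_rot: [-1.566, -0.002, -1.522]
ft_force: [0.8, -0.4, 0.5]
width: 0.0261
```

```bash
python3 -m jog '[[-0.2,0.4,0.4,0,0,0,0.39],[-0.4,0.8,0.4,0,0,0,0.39],[-0.4,1,0.4,0,0,0,0.39]]';python3 -m jog '[[-0.05,0.4,0,0,0,-0.02,0.39],[-0.1,0.8,0,0,0,-0.044,0.39],[-0.1,1,0,0,0,-0.044,0.39]]'; python3 - <<'E'
from h import *
a=shot('top','t8');b=shot('side','s8')
c=np.hstack([cv2.resize(a[130:250,330:450],(400,400),interpolation=3),cv2.resize(b[110:230,260:380],(400,400),interpolation=3)]);cv2.imwrite('pics/z8.png',c)
E
```

```text
time_s: 17.8
tcp_pos: [0.5109, -0.0369, 0.2343]
tool_rot: [-1.568, -0.0, -1.521]
ft_force: [0.3, -0.5, 0.1]
width: 0.026
time_s: 18.1
tcp_pos: [0.5014, 0.0635, 0.2325]
tool_rot: [-1.57, 0.001, -1.59]
ft_force: [-0.1, -0.4, 0.8]
width: 0.0259
```

View pics/z8.png

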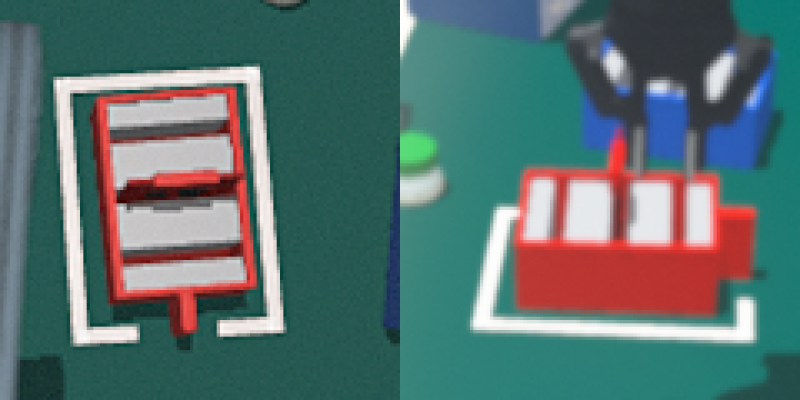

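```bash
python3 -m jog '[[0,0.4,0,0,0,0,0.39],[0,0.8,0,0,0,0,0.39],[0,1,0,0,0,0,0.39]]';python3 -m jog '[[0,0.4,0,0,0,0,0.39],[0,0.8,0,0,0,0,0.39],[0,1,0,0,0,0,0.39]]';python3 -m jog '[[0,0.3,-0.2,0,0,0,0.39],[0,0.44,-0.6,0,0,0,0.39],[0,0.44,-0.9,0,0,0,0.39],[0,0.44,-0.95,0,0,0,0.39],[0,0.44,-0.95,0,0,0,0.39]]';python3 - <<'E'
from h import *
im=shot('side','s9');cv2.imwrite('pics/z9.png',cv2.resize(im[210:350,240:440],(800,560),interpolation=cv2.INTER_CUBIC))
E
```

```text
time_s: 18.5
tcp_pos: [0.5025, 0.1623, 0.232]
tool_rot: [-1.57, 0.001, -1.59]
ft_force: [-0.1, -0.6, 0.3]
width: 0.0262
time_s: 18.8
tcp_pos: [0.5026, 0.2626, 0.2319]
tool_rot: [-1.57, 0.001, -1.59]
ft_force: [0.4, 0.1, 0.7]
width: 0.0259
time_s: 19.3
tcp_pos: [0.5024, 0.3038, 0.136]
tool_rot: [-1.572, -0.001, -1.591]
ft_force: [-0.5, 0.5, 0.3]
width: 0.0259
```

View pics/z9.png

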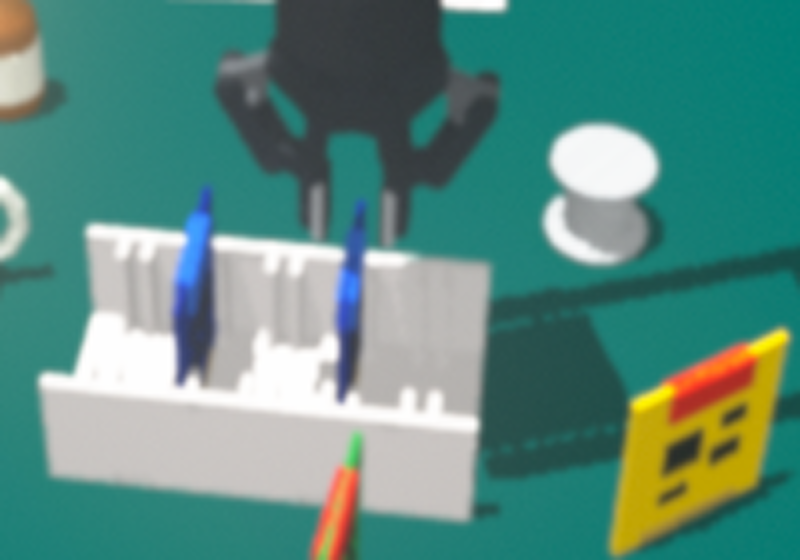

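Centred over the blue bar; descend (y +3 mm, down 45 mm) and grip.

```bash
python3 -m jog '[[0,0.03,0,0,0,0,0.39],[0,0.03,-0.15,0,0,0,0.39],[0,0.03,-0.3,0,0,0,0.39],[0,0.03,-0.45,0,0,0,0.39],[0,0.03,-0.45,0,0,0,0.39]]';python3 -m jog '[[0,0,0,0,0,0,1],[0,0,0,0,0,0,1],[0,0,0,0,0,0,1],[0,0,0,0,0,0,1],[0,0,0,0,0,0,1]]'
```

```text
time_s: 19.85
tcp_pos: [0.5022, 0.3074, 0.0912]
tool_rot: [-1.572, -0.0, -1.591]
ft_force: [-0.3, 0.1, 0.8]
width: 0.0262
time_s: 20.35
tcp_pos: [0.5035, 0.3082, 0.0931]
tool_rot: [-1.568, 0.001, -1.591]
ft_force: [-0.4, -0.6, 7.2]
width: 0.0088
```

```bash
python3 -m jog '[[0,0,0.1,0,0,0,1],[0,0,0.3,0,0,0,1],[0,0,0.5,0,0,0,1],[0,0,0.75,0,0,0,1],[0,0,1,0,0,0,1]]';python3 -m jog '[[0,0,0.2,0,0,0,1],[0,0,0.4,0,0,0,1],[0,0,0.4,0,0,0,1]]'
```

```text
time_s: 20.85
tcp_pos: [0.5019, 0.3077, 0.1925]
tool_rot: [-1.572, -0.0, -1.591]
ft_force: [0.3, 0.1, -1.3]
width: 0.0088
time_s: 21.15
tcp_pos: [0.5037, 0.3084, 0.2349]
tool_rot: [-1.565, 0.002, -1.591]
ft_force: [0.2, 0.3, -0.6]
width: 0.0086
```

```bash
python3 -m jog '[[0,-0.15,0.1,0,0,0,1],[0,-0.4,0.2,0,0,0,1],[0,-0.7,0.3,0,0,0,1],[0,-1,0.3,0,0,0,1]]';python3 -m jog '[[0.03,-0.3,0,0,0,-0.01,1],[0.06,-0.6,0,0,0,-0.02,1],[0.1,-0.9,0,0,0,-0.03,1],[0.1,-1,0,0,0,-0.03,1]]';python3 - <<'E'
from ov import *
from meas import *
im=shot('top','t10');s=shot('side','s10')
x=meas('red',(.5515,-.14,.05)); meas('blue',(.515,-.385,-.12))
cv2.imwrite('pics/o10.png',ov('top',im,[x,(514.5,-384.5,-7)],340,145,160,95,5))
E
```

```text
time_s: 21.55
tcp_pos: [0.5022, 0.2062, 0.2618]
tool_rot: [-1.57, -0.0, -1.59]
ft_force: [1.4, 0.4, -0.6]
width: 0.0087
time_s: 21.95
tcp_pos: [0.5118, 0.1045, 0.2604]
tool_rot: [-1.573, -0.001, -1.641]
ft_force: [0.1, -0.3, -1.3]
width: 0.0089
red top [ 550.7 -139.9    3.5] 432 2568
red side [ 550.3 -137.6    7.4] 611 2275
red both [ 550.6 -140.     3.6] 1031
blue top [ 517.4 -385.    -8. ] 108 3133
blue side [ 512.1 -381.    -3. ] 1081 935
blue both [ 515.7 -385.2   -6.1] 1229
```

View pics/o10.png

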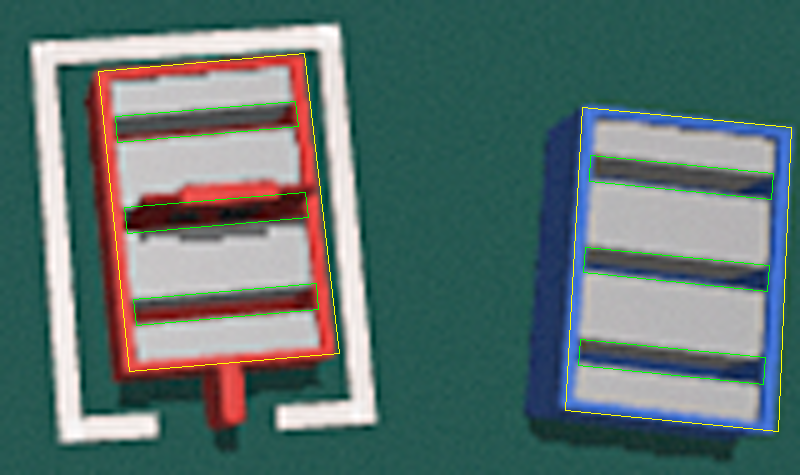

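```bash
python3 -m jog '[[0.04,-0.3,0,0,0,-0.01,1],[0.08,-0.6,0,0,0,-0.02,1],[0.1,-0.9,0,0,0,-0.033,1],[0.11,-1,0,0,0,-0.033,1]]';python3 -m jog '[[0.04,-0.3,0,0,0,0,1],[0.08,-0.6,0,0,0,0,1],[0.1,-0.9,0,0,0,0,1],[0.11,-1,0,0,0,0,1]]';python3 -m jog '[[0.04,-0.3,0,0,0,0,1],[0.08,-0.6,0,0,0,0,1],[0.1,-0.9,0,0,0,0,1],[0.11,-1,0,0,0,0,1]]';python3 -m jog '[[0.04,-0.3,0,0,0,0,1],[0.08,-0.6,0,0,0,0,1],[0.1,-0.9,0,0,0,0,1],[0.11,-1,0,0,0,0,1]]';python3 -m jog '[[0.04,-0.3,0,0,0,0,1],[0.08,-0.6,0,0,0,0,1],[0.09,-0.93,0,0,0,0,1],[0.09,-0.93,0,0,0,0,1],[0.09,-0.93,0,0,0,0,1]]'
```

```text
time_s: 22.65
tcp_pos: [0.5236, 0.0066, 0.2612]
tool_rot: [-1.571, -0.001, -1.69]
ft_force: [-0.2, 0.5, -0.6]
width: 0.009
time_s: 23.05
tcp_pos: [0.5347, -0.0934, 0.2611]
tool_rot: [-1.571, -0.0, -1.69]
ft_force: [0.1, 0.9, -0.4]
width: 0.009
time_s: 23.45
tcp_pos: [0.5458, -0.1933, 0.261]
tool_rot: [-1.571, -0.0, -1.69]
ft_force: [0.3, 0.5, -0.5]
width: 0.0092
time_s: 23.85
tcp_pos: [0.5568, -0.2931, 0.2608]
tool_rot: [-1.571, 0.0, -1.69]
ft_force: [-0.3, 0.3, -0.9]
width: 0.0089
time_s: 24.35
tcp_pos: [0.5657, -0.3839, 0.2607]
tool_rot: [-1.572, 0.002, -1.69]
ft_force: [-0.3, 0.3, -0.4]
width: 0.0087
```

```bash
python3 -m jog '[[0,-0.06,-0.2,0,0,0,1],[0,-0.06,-0.5,0,0,0,1],[0,-0.06,-0.8,0,0,0,1],[0,-0.06,-1,0,0,0,1],[0,-0.06,-1,0,0,0,1]]';python3 - <<'E'
from h import *
a=shot('top','t11');b=shot('side','s11')
c=np.hstack([cv2.resize(a[140:260,410:530],(400,400),interpolation=3),cv2.resize(b[80:180,290:390],(400,400),interpolation=3)]);cv2.imwrite('pics/z11.png',c)
E
```

```text
time_s: 24.85
tcp_pos: [0.5643, -0.3872, 0.1578]
tool_rot: [-1.577, 0.005, -1.688]
ft_force: [-0.2, 0.2, -0.6]
width: 0.0086
```

View pics/z11.png

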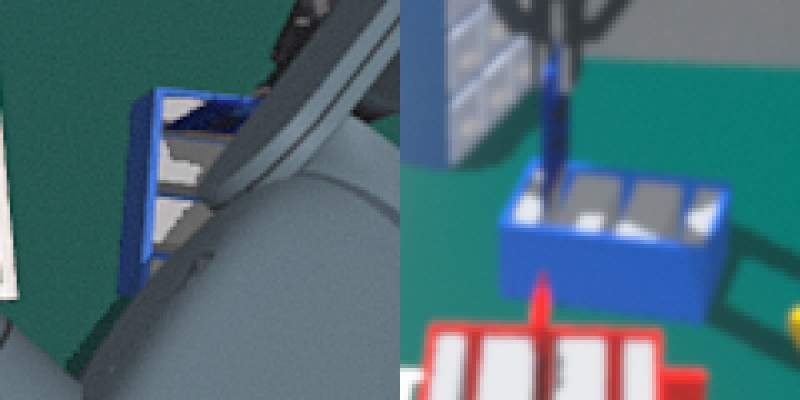

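```bash
python3 -m jog '[[0,0,0,0,0,0,1],[0,0,-0.05,0,0,0,1],[0,0,-0.11,0,0,0,1],[0,0,-0.17,0,0,0,1],[0,0,-0.24,0,0,0,1]]'
```

```text
time_s: 25.45
tcp_pos: [0.5653, -0.3913, 0.1368]
tool_rot: [-1.571, 0.0, -1.69]
ft_force: [0.0, 0.3, -1.3]
width: 0.0087
```

```bash
python3 -m jog '[[0,0.01,-0.07,0,0,0,1],[0,0.01,-0.14,0,0,0,1],[0,0.01,-0.21,0,0,0,1],[0,0.01,-0.28,0,0,0,1],[0,0.01,-0.35,0,0,0,1]]';python3 -m jog '[[0,0,-0.04,0,0,0,1],[0,0,-0.08,0,0,0,1],[0,0,-0.11,0,0,0,1],[0,0,-0.11,0,0,0,1]]'
```

```text
time_s: 25.95
tcp_pos: [0.5653, -0.3903, 0.1017]
tool_rot: [-1.571, 0.0, -1.69]
ft_force: [-0.4, -0.8, -0.8]
width: 0.0088
time_s: 26.35
tcp_pos: [0.5655, -0.3904, 0.0915]
tool_rot: [-1.57, -0.0, -1.69]
ft_force: [0.7, 0.3, -0.9]
width: 0.0086
```

```bash
python3 -m jog '[[0,0,-0.01,0,0,0,0.39],[0,0,-0.01,0,0,0,0.39],[0,0,-0.01,0,0,0,0.39]]';python3 -m jog '[[0,0,0.1,0,0,0,0.39],[0,0,0.4,0,0,0,0.39],[0,0,0.8,0,0,0,0.39],[0,0,1,0,0,0,0.39]]';python3 -m jog '[[0,0.2,0.3,0,0,0,0.39],[0,0.6,0.5,0,0,0,0.39],[0,1,0.5,0,0,0.03,0.39]]';python3 -m jog '[[0,0.4,0,0,0,0,0.39],[0,0.8,0,0,0,0,0.39],[0,1,0,0,0,0.035,0.39]]';python3 -m jog '[[0,0.4,0,0,0,0,0.39],[0,0.8,0,0,0,0,0.39],[0,1,0,0,0,0,0.39]]';python3 -m jog '[[0,0.4,0,0,0,0,0.39],[0,0.8,0,0,0,0,0.39],[0,1,0,0,0,0,0.39]]';python3 -m jog '[[0,0.4,0,0,0,0,0.39],[0,0.8,0,0,0,0,0.39],[0,1,0,0,0,0,0.39]]'; python3 - <<'E'
from h import *
a=shot('top','t12');b=shot('side','s12')
c=np.hstack([cv2.resize(a[140:240,340:500],(480,300),interpolation=3),cv2.resize(b[100:220,270:390],(300,300),interpolation=3)]);cv2.imwrite('pics/z12.png',c)
E
```

```text
time_s: 26.65
tcp_pos: [0.5654, -0.3903, 0.0906]
tool_rot: [-1.57, -0.0, -1.69]
ft_force: [-0.7, 0.1, -0.2]
width: 0.0262
time_s: 27.05
tcp_pos: [0.5665, -0.3913, 0.1952]
tool_rot: [-1.566, -0.004, -1.69]
ft_force: [0.2, 0.3, 0.5]
width: 0.0262
time_s: 27.35
tcp_pos: [0.5667, -0.291, 0.2452]
tool_rot: [-1.564, -0.004, -1.644]
ft_force: [1.0, -0.2, 0.7]
width: 0.0259
time_s: 27.65
tcp_pos: [0.5652, -0.1871, 0.2417]
tool_rot: [-1.57, 0.0, -1.584]
ft_force: [-0.1, -0.7, 0.6]
width: 0.026
time_s: 27.95
tcp_pos: [0.5653, -0.0877, 0.2412]
tool_rot: [-1.57, 0.0, -1.584]
ft_force: [-0.3, 0.5, -0.2]
width: 0.0257
time_s: 28.25
tcp_pos: [0.5653, 0.0122, 0.2412]
tool_rot: [-1.57, 0.0, -1.584]
ft_force: [-0.5, 0.2, -0.3]
width: 0.0262
time_s: 28.55
tcp_pos: [0.5654, 0.1123, 0.2411]
tool_rot: [-1.57, 0.001, -1.584]
ft_force: [0.4, 0.1, -0.4]
width: 0.0258
```

View pics/z12.png

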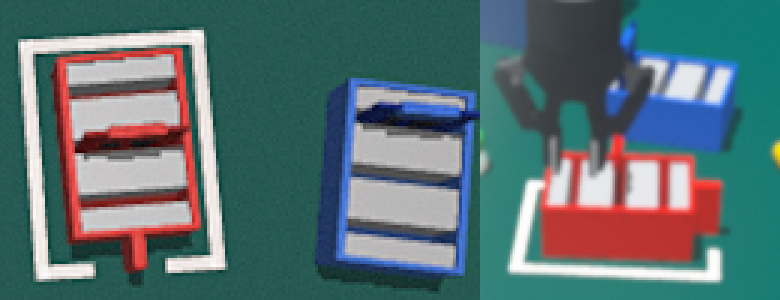

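```bash
python3 -m jog '[[0.1,0.4,0,0,0,0,0.39],[0.17,0.8,0,0,0,-0.004,0.39],[0.17,1,0,0,0,-0.004,0.39]]';python3 -m jog '[[0,0.5,0,0,0,0,0.39],[0,0.93,-0.3,0,0,0,0.39],[0,0.93,-0.7,0,0,0,0.39],[0,0.93,-1,0,0,0,0.39],[0,0.93,-1,0,0,0,0.39]]';python3 - <<'E'
from h import *
im=shot('side','s13');cv2.imwrite('pics/z13.png',cv2.resize(im[210:350,240:440],(800,560),interpolation=cv2.INTER_CUBIC))
E
```

```text
time_s: 28.95
tcp_pos: [0.5834, 0.211, 0.2406]
tool_rot: [-1.57, 0.0, -1.593]
ft_force: [-0.1, 0.6, -0.4]
width: 0.0261
time_s: 29.45
tcp_pos: [0.5798, 0.3009, 0.1352]
tool_rot: [-1.58, -0.004, -1.593]
ft_force: [-0.2, -0.5, 0.4]
width: 0.026
```

View pics/z13.png

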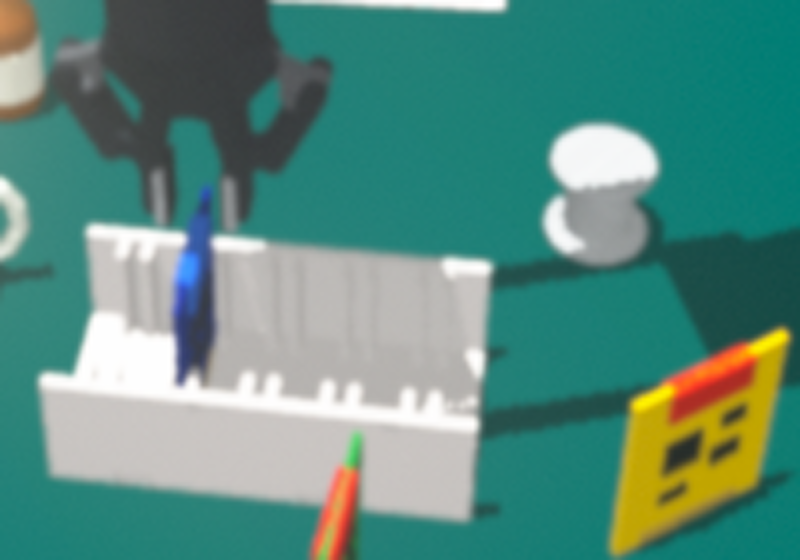

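```bash
python3 -m jog '[[0,0,0,0,0,0,0.39],[0,0,-0.1,0,0,0,0.39],[0,0,-0.2,0,0,0,0.39]]'
```

```text
time_s: 29.8
tcp_pos: [0.5838, 0.3026, 0.122]
tool_rot: [-1.567, 0.001, -1.594]
ft_force: [-0.9, -0.1, -0.4]
width: 0.0263
```

```bash
python3 -m jog '[[-0.01,0.03,-0.1,0,0,0,0.39],[-0.01,0.03,-0.2,0,0,0,0.39],[-0.01,0.03,-0.3,0,0,0,0.39],[-0.01,0.03,-0.3,0,0,0,0.39]]';python3 -m jog '[[0,0,0,0,0,0,1],[0,0,0,0,0,0,1],[0,0,0,0,0,0,1],[0,0,0,0,0,0,1],[0,0,0,0,0,0,1]]';python3 -m jog '[[0,0,0.1,0,0,0,1],[0,0,0.3,0,0,0,1],[0,0,0.5,0,0,0,1],[0,0,0.75,0,0,0,1],[0,0,1,0,0,0,1]]'
```

```text
time_s: 30.2
tcp_pos: [0.58, 0.3054, 0.088]
tool_rot: [-1.574, -0.001, -1.594]
ft_force: [0.1, -1.2, 0.1]
width: 0.026
time_s: 30.7
tcp_pos: [0.5814, 0.3058, 0.0905]
tool_rot: [-1.571, 0.0, -1.594]
ft_force: [0.8, 0.5, -1.0]
width: 0.0091
time_s: 31.2
tcp_pos: [0.5811, 0.3057, 0.192]
tool_rot: [-1.571, 0.0, -1.594]
ft_force: [0.5, -0.7, -0.4]
width: 0.0089
```

```bash
python3 -m jog '[[0,-0.1,0.2,0,0,0,1],[0,-0.3,0.5,0,0,0,1],[0,-0.6,0.7,0,0,0,1],[-0.05,-0.9,0.7,0,0,0,1],[-0.1,-1,0.7,0,0,-0.03,1]]';python3 -m jog '[[-0.05,-0.3,0,0,0,-0.01,1],[-0.1,-0.6,0,0,0,-0.02,1],[-0.15,-0.9,0,0,0,-0.033,1],[-0.17,-1,0,0,0,-0.033,1]]';python3 -m jog '[[-0.05,-0.3,0,0,0,0,1],[-0.1,-0.6,0,0,0,0,1],[-0.15,-0.9,0,0,0,0,1],[-0.17,-1,0,0,0,0,1]]'
python3 - <<'E'
from meas import *
from ov import *
im=shot('top','t14')
cv2.imwrite('pics/o14.png',ov('top',im,[(551,-140,3.2),(515.5,-385,-7)],340,145,160,95,5))
E
```

```text
time_s: 31.7
tcp_pos: [0.5717, 0.2032, 0.2625]
tool_rot: [-1.568, -0.0, -1.644]
ft_force: [0.6, 0.6, -1.4]
width: 0.0088
time_s: 32.1
tcp_pos: [0.5539, 0.1034, 0.2613]
tool_rot: [-1.57, -0.001, -1.695]
ft_force: [0.0, -0.9, -1.2]
width: 0.0088
time_s: 32.5
tcp_pos: [0.5371, 0.0039, 0.261]
tool_rot: [-1.57, -0.001, -1.694]
ft_force: [0.7, 1.3, -0.8]
width: 0.0089
```

View pics/o14.png

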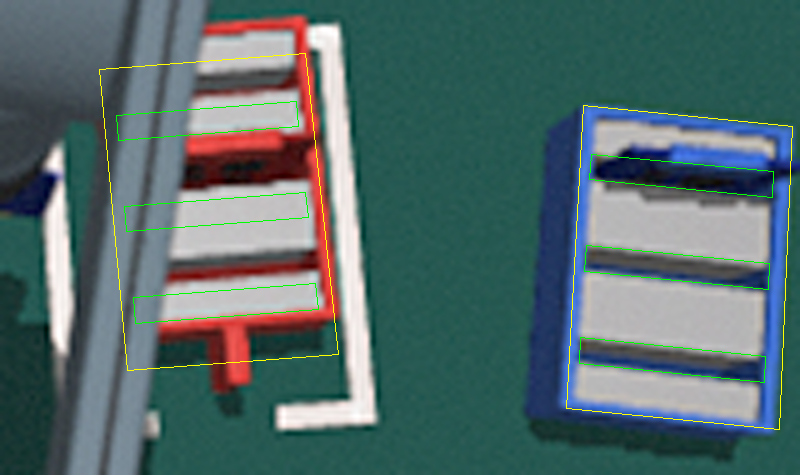

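The red box has been knocked about 20 mm away (+x). I'll place this board first, then slide the box back.

```bash
python3 -m jog '[[-0.05,-0.3,0,0,0,0,1],[-0.1,-0.6,0,0,0,0,1],[-0.15,-0.9,0,0,0,0,1],[-0.18,-1,0,0,0,0,1]]';python3 -m jog '[[-0.05,-0.3,0,0,0,0,1],[-0.1,-0.6,0,0,0,0,1],[-0.15,-0.9,0,0,0,0,1],[-0.18,-1,0,0,0,0,1]]';python3 -m jog '[[-0.05,-0.3,0,0,0,0,1],[-0.1,-0.6,0,0,0,0,1],[-0.15,-0.9,0,0,0,0,1],[-0.18,-1,0,0,0,0,1]]';python3 -m jog '[[-0.05,-0.3,0,0,0,0,1],[-0.1,-0.6,0,0,0,0,1],[-0.17,-0.82,0,0,0,0,1],[-0.17,-0.82,0,0,0,0,1],[-0.17,-0.82,0,0,0,0,1]]'
```

```text
time_s: 32.95
tcp_pos: [0.5195, -0.0954, 0.2606]
tool_rot: [-1.57, -0.0, -1.694]
ft_force: [0.4, 0.1, -1.1]
width: 0.0089
time_s: 33.35
tcp_pos: [0.5017, -0.1953, 0.2604]
tool_rot: [-1.57, -0.0, -1.694]
ft_force: [-0.1, -0.3, -1.0]
width: 0.0088
time_s: 33.75
tcp_pos: [0.4837, -0.2953, 0.2602]
tool_rot: [-1.57, 0.0, -1.694]
ft_force: [0.3, -0.2, -0.7]
width: 0.0088
time_s: 34.25
tcp_pos: [0.4669, -0.3749, 0.2601]
tool_rot: [-1.571, 0.002, -1.693]
ft_force: [-0.6, 0.5, -1.1]
width: 0.0094
```

```bash
python3 -m jog '[[-0.01,-0.02,-0.2,0,0,0,1],[-0.01,-0.02,-0.5,0,0,0,1],[-0.01,-0.02,-0.8,0,0,0,1],[-0.01,-0.02,-1,0,0,0,1],[-0.01,-0.02,-1,0,0,0,1]]';python3 - <<'E'
from h import *
a=shot('top','t15');b=shot('side','s15')
c=np.hstack([cv2.resize(a[140:260,410:530],(400,400),interpolation=3),cv2.resize(b[80:180,290:390],(400,400),interpolation=3)]);cv2.imwrite('pics/z15.png',c)
E
python3 -m jog '[[0,0,0,0,0,0,1],[0,0,0,0,0,0,1]]'
```

```text
time_s: 34.75
tcp_pos: [0.4647, -0.3744, 0.1573]
tool_rot: [-1.575, 0.005, -1.691]
ft_force: [-0.8, -0.3, -1.7]
width: 0.0088
time_s: 35.05
tcp_pos: [0.4662, -0.3786, 0.1621]
tool_rot: [-1.568, -0.002, -1.692]
ft_force: [0.2, 0.3, -0.5]
width: 0.0088
```

View pics/z15.png

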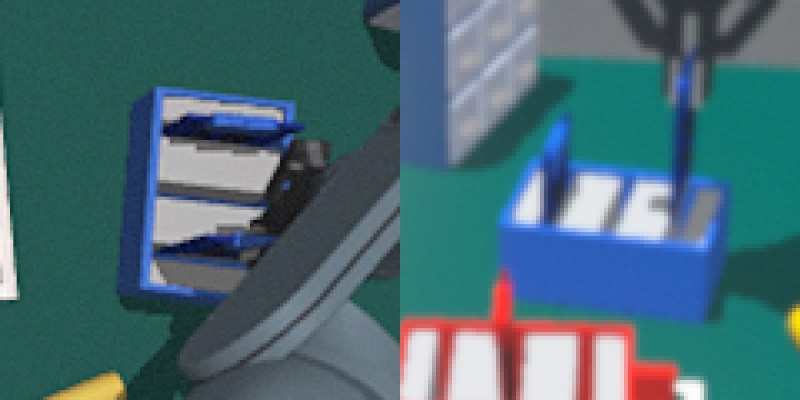

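```bash
python3 -m jog '[[0,0,-0.05,0,0,0,1],[0,0,-0.11,0,0,0,1],[0,0,-0.17,0,0,0,1],[0,0,-0.22,0,0,0,1],[0,0,-0.27,0,0,0,1]]';python3 -m jog '[[0,0,-0.07,0,0,0,1],[0,0,-0.14,0,0,0,1],[0,0,-0.21,0,0,0,1],[0,0,-0.28,0,0,0,1],[0,0,-0.35,0,0,0,1]]'
```

```text
time_s: 35.55
tcp_pos: [0.4651, -0.3781, 0.1325]
tool_rot: [-1.571, 0.001, -1.693]
ft_force: [-0.2, -0.3, -0.8]
width: 0.009
time_s: 36.05
tcp_pos: [0.4653, -0.3782, 0.0976]
tool_rot: [-1.571, 0.0, -1.693]
ft_force: [0.2, -0.3, 0.1]
width: 0.0087
```

```bash
python3 -m jog '[[0,0,-0.04,0,0,0,1],[0,0,-0.08,0,0,0,1],[0,0,-0.09,0,0,0,1],[0,0,-0.09,0,0,0,1]]';python3 -m jog '[[0,0,0,0,0,0,0.39],[0,0,0,0,0,0,0.39],[0,0,0,0,0,0,0.39]]';python3 -m jog '[[0,0,0.1,0,0,0,0.39],[0,0,0.4,0,0,0,0.39],[0,0,0.8,0,0,0,0.39],[0,0,1,0,0,0,0.39]]';python3 -m jog '[[-0.3,0.2,0.3,0,0,0.09,-1],[-0.6,0.6,0.5,0,0,0.18,-1],[-0.9,1,0.5,0,0,0.27,-1],[-0.9,1,0.5,0,0,0.36,-1],[-0.9,1,0.5,0,0,0.45,-1]]';python3 -m jog '[[0,0.2,0,0,0,0.09,-1],[0,0.5,0,0,0,0.18,-1],[0,0.8,0,0,0,0.27,-1],[0,1,0,0,0,0.36,-1],[0,1,0,0,0,0.45,-1]]';python3 -m jog '[[0,0.4,0,0,0,0.09,-1],[0,0.8,0,0,0,0.18,-1],[0,1,0,0,0,0.21,-1]]';python3 -m jog '[[0,0.4,0,0,0,0,-1],[0,0.8,0,0,0,0,-1],[0,1,0,0,0,0,-1]]'; python3 - <<'E'
from ov import *
from meas import *
im=shot('top','t16');b=shot('side','s16')
x=meas('red',(.57,-.14,.05))
cv2.imwrite('pics/o16.png',ov('top',im,[x],340,145,160,95,5))
E
```

```text
time_s: 36.45
tcp_pos: [0.4653, -0.3783, 0.0893]
tool_rot: [-1.571, 0.0, -1.693]
ft_force: [-0.6, 0.7, -1.2]
width: 0.0091
time_s: 36.75
tcp_pos: [0.4655, -0.3785, 0.0898]
tool_rot: [-1.57, -0.001, -1.693]
ft_force: [-0.1, 0.4, 0.8]
width: 0.0262
time_s: 37.15
tcp_pos: [0.4664, -0.3794, 0.1937]
tool_rot: [-1.567, -0.004, -1.693]
ft_force: [0.6, 0.1, 0.4]
width: 0.0262
time_s: 37.65
tcp_pos: [0.3744, -0.2768, 0.2409]
tool_rot: [-1.571, -0.002, -0.98]
ft_force: [1.2, -0.5, 1.1]
width: 0.0853
time_s: 38.15
tcp_pos: [0.375, -0.1758, 0.2403]
tool_rot: [-1.57, -0.001, -0.271]
ft_force: [0.3, -0.4, -0.9]
width: 0.0854
time_s: 38.45
tcp_pos: [0.3748, -0.0759, 0.2402]
tool_rot: [-1.57, -0.001, 0.056]
ft_force: [0.7, 0.2, -0.5]
width: 0.0854
time_s: 38.75
tcp_pos: [0.3748, 0.0242, 0.2403]
tool_rot: [-1.57, -0.002, 0.052]
ft_force: [0.0, -0.3, 0.3]
width: 0.0858
red top [ 571.8 -142.5    2.9] 585 2395
red side [ 571.4 -144.3    4.9] 270 2572
red both [ 571.5 -143.5    3.7] 894
```

View pics/o16.png

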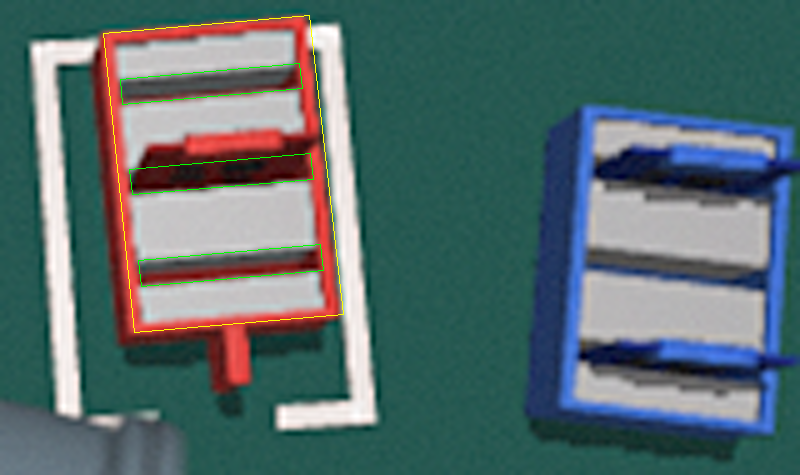

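View pics/s16.png

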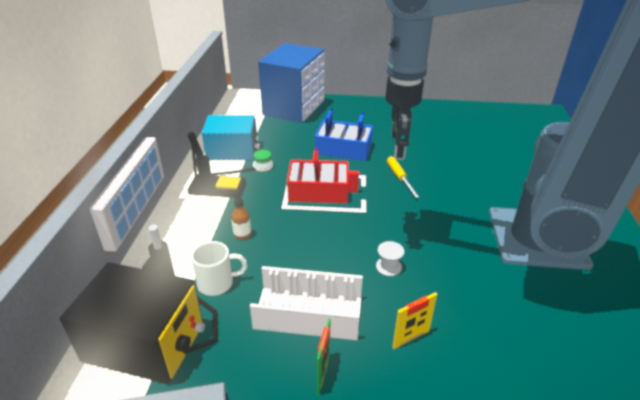

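```bash
python3 - <<'E'
from h import *
print(at('top',(386,217),.067))
for d in r.spot_point('top','red_tab'): print(d['p'],at('top',d['position'],.067))
E
python3 -m jog '[[0.3,-0.4,0,0,0,0,-1],[0.6,-0.8,0,0,0,0,-1],[0.9,-1,0,0,0,0,-1]]';python3 -m jog '[[0.07,-0.4,0,0,0,0,-1],[0.07,-0.72,-0.3,0,0,0,-1],[0.07,-0.72,-0.7,0,0,0,-1],[0.07,-0.72,-1,0,0,0,-1],[0.07,-0.72,-1,0,0,0,-1]]';python3 -m jog '[[0,0,0,0,0,0,-1],[0,0,0,0,0,0,-1]]'
```

```text
[ 0.46861623 -0.14445157  0.067     ]
0.72 [ 0.47386012 -0.14839389  0.067     ]
time_s: 39.3
tcp_pos: [0.4664, -0.0826, 0.2397]
tool_rot: [-1.573, -0.001, 0.047]
ft_force: [-0.7, 0.5, -0.4]
width: 0.0853
time_s: 39.8
tcp_pos: [0.4691, -0.1506, 0.1354]
tool_rot: [-1.566, 0.008, 0.048]
ft_force: [0.2, -0.3, 0.2]
width: 0.0851
time_s: 40.0
tcp_pos: [0.4735, -0.1514, 0.1413]
tool_rot: [-1.573, -0.003, 0.05]
ft_force: [-0.4, 0.2, -0.2]
width: 0.0854
```

```bash
python3 -m jog '[[0,0.03,-0.2,0,0,0,-1],[0,0.03,-0.5,0,0,0,-1],[0,0.03,-0.8,0,0,0,-1],[0,0.03,-1,0,0,0,-1],[0,0.03,-1,0,0,0,-1]]';python3 -m jog '[[0,0,-0.04,0,0,0,-1],[0,0,-0.04,0,0,0,-1],[0,0,-0.04,0,0,0,-1]]'; python3 - <<'E'
from h import *
b=shot('side','s17')
cv2.imwrite('pics/z17.png',cv2.resize(b[100:230,260:440],(720,520),interpolation=3))
E
```

```text
time_s: 40.5
tcp_pos: [0.4719, -0.1469, 0.0388]
tool_rot: [-1.57, 0.002, 0.051]
ft_force: [-0.5, -0.7, -0.4]
width: 0.0857
time_s: 40.8
tcp_pos: [0.4734, -0.1478, 0.0367]
tool_rot: [-1.572, -0.002, 0.051]
ft_force: [0.1, -0.1, 0.3]
width: 0.0852
```

View pics/z17.png

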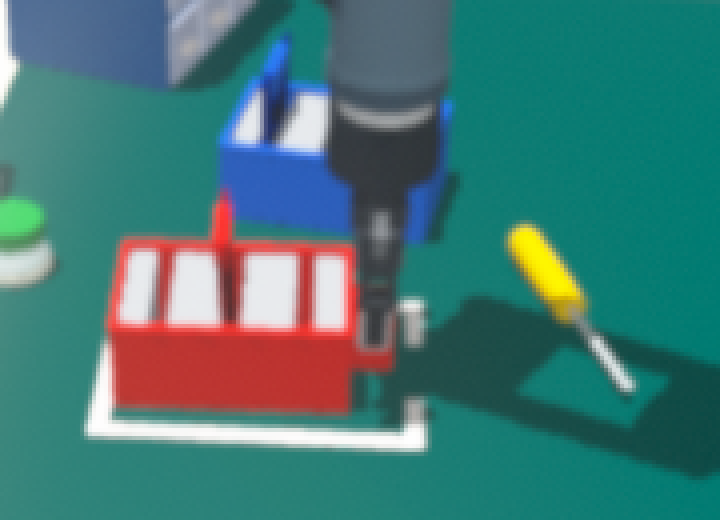

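```bash
python3 -m jog '[[0,0,0,0,0,0,1],[0,0,0,0,0,0,1],[0,0,0,0,0,0,1],[0,0,0,0,0,0,1],[0,0,0,0,0,0,1]]';python3 -m jog '[[0,0,0,0,0,0,1],[0,0,0,0,0,0,1],[0,0,0,0,0,0,1]]';python3 -m jog '[[-0.05,0.01,0,0,0,0,1],[-0.1,0.02,0,0,0,0,1],[-0.15,0.02,0,0,0,0,1],[-0.21,0.02,0,0,0,0,1],[-0.21,0.02,0,0,0,0,1]]';python3 -m jog '[[0,0,0,0,0,0,0.5],[0,0,0,0,0,0,-1],[0,0,0,0,0,0,-1],[0,0,0,0,0,0,-1],[0,0,0,0,0,0,-1]]'
```

```text
time_s: 41.35
tcp_pos: [0.4723, -0.1475, 0.0353]
tool_rot: [-1.571, 0.0, 0.051]
ft_force: [-1.5, -3.7, 0.4]
width: 0.0123
time_s: 41.65
tcp_pos: [0.4724, -0.1475, 0.0355]
tool_rot: [-1.571, -0.0, 0.051]
ft_force: [-2.0, -1.1, 3.9]
width: 0.0108
time_s: 42.15
tcp_pos: [0.4519, -0.1454, 0.0355]
tool_rot: [-1.571, -0.002, 0.05]
ft_force: [3.2, -1.0, -0.5]
width: 0.0113
time_s: 42.65
tcp_pos: [0.4512, -0.1451, 0.0352]
tool_rot: [-1.571, 0.0, 0.051]
ft_force: [0.5, -0.3, 0.2]
width: 0.0778
```

```bash
python3 -m jog '[[0,0,0.3,0,0,0,-1],[0,0,0.7,0,0,0,-1],[0,0,1,0,0,0,-1]]';python3 -m jog '[[0,0.3,0.5,0,0,0,-1],[0,0.8,1,0,0,0,-1],[0,1,1,0,0,0,-1]]';python3 -m jog '[[-0.3,0.3,0,0,0,0,-1],[-0.6,0.8,0,0,0,0,-1],[-0.6,1,0,0,0,0,-1]]';python3 -m jog '[[0,0.3,0,0,0,0,-1],[0,0.8,0,0,0,0,-1],[0,1,0,0,0,0,-1]]';python3 -m jog '[[0,0.3,0,0,0,0,-1],[0,0.8,0,0,0,0,-1],[0,1,0,0,0,0,-1],[0,1,0,0,0,0,-1],[0,1,0,0,0,0,-1]]';python3 - <<'E'
from ov import *
from meas import *
im=shot('top','t18');b=shot('side','s18')
x=meas('red',(.55,-.14,.05))
cv2.imwrite('pics/o18.png',ov('top',im,[x],340,145,160,95,5))
E
```

```text
time_s: 42.95
tcp_pos: [0.4515, -0.1453, 0.137]
tool_rot: [-1.571, -0.0, 0.051]
ft_force: [0.5, -0.3, 0.5]
width: 0.0856
time_s: 43.25
tcp_pos: [0.4524, -0.0452, 0.2386]
tool_rot: [-1.573, -0.004, 0.049]
ft_force: [1.1, 0.3, -0.1]
width: 0.0854
time_s: 43.55
tcp_pos: [0.3882, 0.0569, 0.2354]
tool_rot: [-1.57, 0.001, 0.051]
ft_force: [0.8, -1.0, -0.2]
width: 0.0855
time_s: 43.85
tcp_pos: [0.3906, 0.1578, 0.2355]
tool_rot: [-1.569, -0.0, 0.053]
ft_force: [-0.3, -0.4, -0.8]
width: 0.0853
time_s: 44.35
tcp_pos: [0.3909, 0.2546, 0.235]
tool_rot: [-1.572, 0.001, 0.052]
ft_force: [0.3, 0.2, 0.7]
width: 0.0851
red top [ 553.6 -140.8    1.9] 330 2648
red side [ 551.2 -141.5    4.7] 238 2626
red both [ 551.9 -140.4    3.8] 587
```

View pics/o18.png

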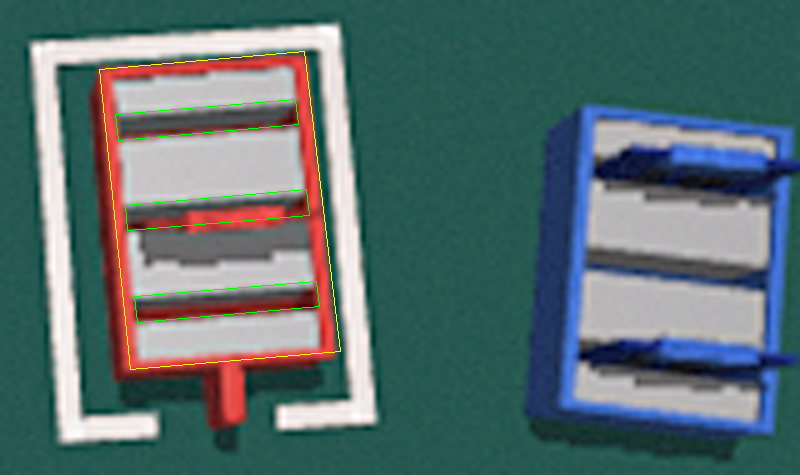

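View pics/s18.png

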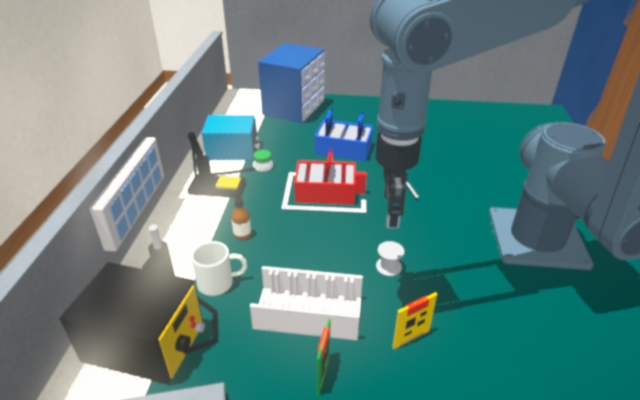

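View pics/t18.png

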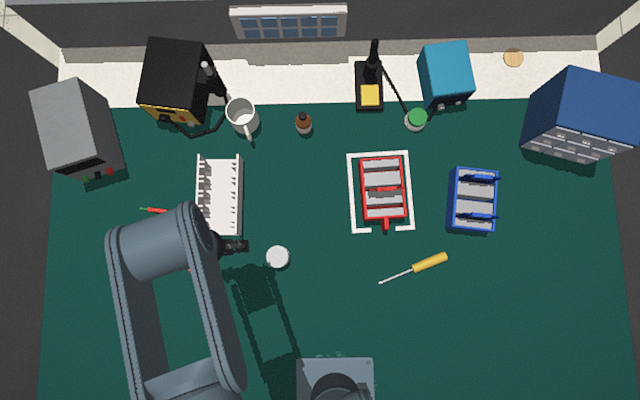

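```bash
python3 -c "
from plant import r
print(r.hand_in())"
```

```text
the job is handed in; nothing more can be done
None
```

The job is done and handed in at about 44 s of the 210 s allowed. `hand_in()` reports no verdict.

**What I did**
- **Red box:** with all the boards still in the rack, I pinched its tab and slid it about 180 mm along the mat into the outline, tab towards the gap.
- **Boards:** only three were in the rack. The red one went into the red box's middle slot, and the two blue ones into the far and near slots of the blue box.
- **Knock:** while I was carrying the last blue board, the red box was knocked about 20 mm away from the robot. After placing that board I pinched the tab again and slid the box back, with the red board in it.

**Last checks**
- **Red box position:** it measures about (552, -140) mm at 2–5°, against the outline at (550, -140) mm and about 2.3°. The cameras disagreed by about 3 mm and 3°, well inside tolerance, and the picture shows it fully inside the tape.
- **Boards:** the pictures show all three down in their slots, leaning slightly, and the rack is empty. I judged depth from the gripper height at release; there was no separate measurement.
- **Other objects:** by eye, the spool, flux, driver, paste and mug have not moved. I did not remeasure them.
- **Forces:** wrist forces stayed under about 25 N in every reading.

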